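# Lock the scanning turntable for transport

### The job

Lock the scanning turntable so that it can be wheeled away: take the T-handled locking key out of its parking block, put its T-head lengthwise into the socket on the platter until it rests on the base beneath, then turn the platter until the key drops fully home through the hidden slot in the base. Then turn the key a quarter turn clockwise (seen from above) to its stop, so that it can no longer lift out, let go, and leave the carton, the canister and the lens where they stand.

Things in the scene. Friction and masses are not known exactly. Their poses are not given: they have to be found in the camera images.
- key_mid (a point): Upright steel locking key, 97 mm tall, 0.15 to 0.3 kg. Point: on its axis half-way up, at the underside of its collar (42 mm across, 5 mm thick). Own z up the axis, own x along its T-head and T-handle, which are parallel. Below the point: tapered pilot 27 mm across, 13 mm long, shank 14 mm. Looks the same after a half turn. Starts in a fixed slotted block, 62 mm high; lift 60 mm to clear it.
- key_handle (a point): Centre of the key's black T-handle, a bar 100 mm (own x) by 14 mm (own y) by 18 mm high, on a 14 mm stem; 34 mm above key_mid. The space under the bar is free for 20 mm down to the collar.
- key_head (a point): Centre of the underside of the key's T-head, 46 mm (own x) by 14 mm (own y) by 10 mm high, 54 mm below key_mid.
- socket (a point): Aluminium lock socket on the platter, 68 x 46 mm, 22 mm high. Point: centre of its top face, 82 mm above the table; own x along its slot and outward from the platter's axis, z up. The slot, 52 mm (x) by 18 mm (y), goes through socket and platter; a recess in its middle takes the key's pilot. A key put in rests on the base with its collar 20 mm above the socket; home, the collar lies on it.
- platter_center (a point): Centre of the top of the white platter, 260 mm across, 60 mm above the table, on its vertical axis; own x towards the socket. It turns both ways without end (about 0.1 N m of friction). The fixed base under it has four hidden slots, one each quarter turn, 90 mm from the axis like the socket; any will do. At the start the next one is 12 to 78 degrees of turn away in either direction.
- base_deck (a point): Point on the platter's axis, own x as the platter's, level with the hidden deck of the fixed black base, 48 mm above the table. When a slot of the deck comes under the socket the key drops 20 mm through it by itself; the platter can then no longer turn. Stops below the deck let the dropped key turn clockwise, seen from above, by about 90 degrees and no farther, and hardly at all anticlockwise.
- grip_post (a point): Upright aluminium grip post, 24 mm thick (28 mm at its head) and 50 mm tall, on the platter opposite the socket, 95 mm from the axis, for turning the platter by hand. Point: half-way up its axis, 85 mm above the table.
- carton: Small closed cardboard carton, 100 x 85 x 75 mm; origin at the centre of its underside. Not to be moved.
- canister: Black plastic canister, 60 mm across and 130 mm tall, standing; origin at the centre of its underside. Not to be moved.
- lens: Black camera lens, 77 mm across and 88 mm tall, standing on its mount; origin at the centre of its underside. Not to be moved.
Things that resemble listed ones, but are neither listed nor needed, are in the scene too. Of the things that look like the part that bears key_mid, the middle-sized one is meant.

How it is judged:
On the way, in this order (a step that is already met when the one before it is completed fails the run):
1. the key stands lengthwise in the platter's socket, its head down inside the slot (horizontal distance between key_mid and socket below 0.012 m and z of key_mid in the frame of socket below 0.026 m and angle between the x axis of key_mid and the x axis of socket, either way round below 0.3 rad and angle between key_mid's own z axis and vertical below 0.3 rad), for 0.2 s.
2. the key has dropped home through the base, still lengthwise (horizontal distance between key_mid and socket below 0.005 m and z of key_mid in the frame of socket below 0.005 m and angle between the x axis of key_mid and the x axis of socket, either way round below 0.6 rad), for 0.1 s.
At the end, for the whole second after the job is handed in: The key stands upright in the socket, centred within 5 mm, its collar down on the socket within 5 mm, and its T-handle at least 70 degrees across the socket's slot (turned clockwise to the stop); carton, canister and lens are within 20 mm of where they stood (horizontal distance between key_mid and socket below 0.005 m and z of key_mid in the frame of socket between -0.005 and 0.005 m and angle between the x axis of key_mid and the x axis of socket, either way round above 1.22 rad and angle between key_mid's own z axis and vertical below 0.12 rad and distance of each of carton, canister, lens from where it was at the start of the episode below 0.02 m); the robot touches nothing.
It fails at once if carton, canister or lens pushed more than 20 mm or tipped over (distance of any of carton, canister, lens from where it was at the start of the episode above 0.02 m or angle between any of canister, lens's own z axis and vertical above 0.4 rad).
It also fails if it takes over 72 s, if anything falls off the work surface, if the arm or the gripper's body presses on something with over 40 N, if the wrist force passes 120 N, or if a joint passes its speed limit or range.

### The arm

A 6-joint arm with a two-finger parallel gripper is mounted at the origin on the work surface. World frame = base frame: x ahead of the robot, y to its left, z up, the work surface at z = 0. Lengths are in m, angles in rad, forces in N, time in s.
With the tool pointing down it reaches from about 0.35 to 0.975 m from the base axis. Payload 4.9 kg.
Tool frame: the origin (TCP) lies at the centre of the arm's flange, where the gripper is bolted on; the fingertips stand 173 mm ahead of it and the grasp point (between the pads) lies 155 mm ahead of it; z points along the fingers, y is the direction in which the jaws open and shut (so a half turn about z gives the same grasp; the last joint's range is limited). The gripper opens to 85 mm and grips with 20 to 120 N. Pads are 22 mm wide; open, the fingers measure 114 mm over their backs; the gripper's body (76 mm by 85 mm) begins 54 mm behind the grasp point. The pads swing forward as they close: fully open they stand 13 mm farther back than shut.
Start: joints at [-0.119, 0.053, 1.613, -0, 1.476, -0.119], TCP at [0.625, 0, 0.405] pointing down, gripper open.
Joint ranges: [-3.01, 3.01], [-1.01, 2.22], [0.06, 2.58], [-1.02, 4.17], [0.09, 2.62], [-3.14, 3.14]. Speed limits (rad/s): [2.57, 2.57, 3.14, 3.14, 3.14, 3.14].

### API

Orientations are given as a unit quaternion [x, y, z, w].
In Python, from cell import manip gives the robot as it stands.
- The arm moves only by the tool arm_command, never from a script. Its argument "targets" is a list of rows, each a list of 7 numbers: the turn, a rotation vector about the tool's x, y, z in degrees, then the shift along the tool's x, y, z in cm, then the opening, from 0 (shut) to 1 (fully open). A call has 1 to 20 rows; each row shifts and turns the commanded pose from where the row before left it, along the tool's axes as they then stand; what a row does not reach is not made up. A row lasts 1/8 s, in which the tool goes at most 62.5 mm and 10.7 degrees, less where a joint would pass 70% of its speed; a pose out of reach is approached as far as the arm can. A call is refused whole if a number of a shift passes 6.25 or a number of a turn 10.7, either way. A call with a gripper value outside its range is refused whole. The fingers move at their own pace and stop on an object; "squeeze" is the grip in N (left out, the last holds). Time passes only in rows, so rows that do not move let the fingers close. It gives the time, the measured TCP pose, the force and the opening at its end, in the units of the state.
- manip.state(): the state, without advancing time (a new reading comes with each control period).
- manip.snapshot(name): name is "scene" or "side" or "wrist"; returns the picture (384x512x3 uint8, red, green, blue); there is no depth.
- manip.camera_info(name): a dict with "vertical_fov" (degrees; the focal length in pixels is half the picture's height over the tangent of half this angle, whatever the lens; pixels are square), "cx", "cy" (the principal point, pixels), "k1" (the pictures are not rectified: a ray, as slopes to the right and down, at radius r is drawn at 1 + k1 r^2 times it, then the intrinsics apply), "eye" and "orientation" of the camera in the world. Camera axes: x right, y down, z forward; pixel columns grow to the right and rows downward; lengths in m; the calibration is good to about 2 mm. A picture is of the moment at which its call begins: read the wrist's pose just before it. camera_info takes no time and is no camera call; for the wrist camera it gives the pose at the moment of the call.
- manip.hand_in(): hands the job in, once; it reports no verdict.
The state is a dict: "time": time; "joint_positions": joint angles; "qvel": joint speeds; "tau": joint torques, N m; "tool_pos": TCP position; "orientation": TCP orientation; "wrist_force": force on the tool from outside, world axes, zero at the start; "ft_torque": the same for the moment, N m; "grip_width": opening from 0.0 (shut) to 1.0 (fully open).
Only numpy, scipy, OpenCV 4.12 (cv2) and the standard library are available. Lean on these libraries where they do the work, as an engineer would, in place of code of your own. Each camera call takes 0.05 s, during which the arm holds its last target.

## Working session

There is one attempt and no reset: what is moved stays moved. The work goes in short steps, Python scripts to look and compute and a tool call to move; the robot and the scene stay as the last step left them, time stands still between calls to the robot, and variables do not carry over. Pictures are saved under pics/ and viewed, and the job is handed in when it is done.

Besides the shell and the picture viewer there is one more tool, called after ">>>" in YAML: its name, and indented under it one key for each argument. arm_command: Moves the arm, as the interface text tells. Its arguments: {"type":"object","properties":{"targets":{"type":"array"},"squeeze":{"type":"number"}},"required":["targets"]}

```bash
mkdir -p pics
cat > h.py <<'E'
import numpy as np, cv2
from cell import manip
from scipy.spatial.transform import Rotation as R
def snap(name,fn):
    im=manip.snapshot(name); cv2.imwrite('pics/'+fn,im[:,:,::-1]); return im
E
python3 - <<'E'
from h import *
for n in ["scene","side","wrist"]:
    print(n,manip.camera_info(n)); snap(n,n+'0.png')
s=manip.state();print(s)
E
```

```text
scene {'vertical_fov': 52.52769913036401, 'cx': 257.7881374362736, 'cy': 186.454103773979, 'k1': 0.038927607387625775, 'eye': array([0.96454873, 0.9183142 , 0.85364176]), 'orientation': array([ 0.21708746,  0.87344296, -0.42173279, -0.11005405])}
side {'vertical_fov': 52.11430884021571, 'cx': 260.491482538772, 'cy': 188.48714662568813, 'k1': -0.01811054976778515, 'eye': array([0.14216769, 0.73714247, 0.89131037]), 'orientation': array([-0.24559268,  0.89764355, -0.35274501,  0.09742307])}
wrist {'vertical_fov': 62.087021117998766, 'cx': 248.4573972783922, 'cy': 189.54209357530345, 'k1': -0.011818872408513491, 'eye': array([0.62511433, 0.07885099, 0.37156093]), 'orientation': array([ 9.87898055e-01,  2.83067105e-04, -1.17386443e-03,  1.55099884e-01])}
{'time': 0.15, 'joint_positions': array([-1.18960432e-01,  5.32379692e-02,  1.61396969e+00,  1.14184253e-05,
        1.47599533e+00, -1.18975978e-01]), 'qvel': array([ 1.15148371e-03, -1.11650687e-03, -4.75174411e-03, -3.50934785e-05,
        1.67835342e-03,  1.70460446e-03]), 'tau': array([ 5.10442842e-04, -3.94241810e+01, -3.70721948e+01, -1.15854355e-04,
        4.61802789e-03,  5.00508997e-05]), 'tool_pos': array([6.24796192e-01, 5.07209809e-05, 4.03730221e-01]), 'orientation': array([ 7.07101441e-01,  7.07111663e-01, -4.93273400e-04, -6.36400757e-04]), 'wrist_force': array([ 0.77571299,  0.82144579, -0.25292957]), 'ft_torque': array([-0.00468352,  0.00759514,  0.00710392]), 'grip_width': 0.9989517293250814}
```

View pics/scene0.png

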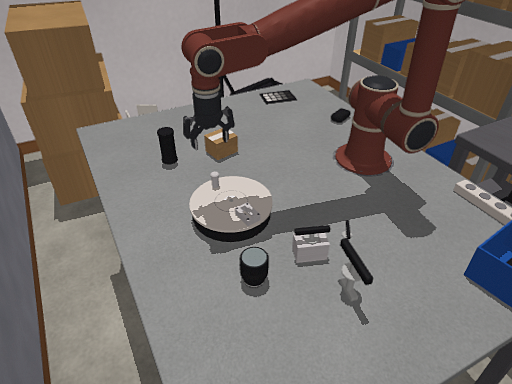

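View pics/side0.png

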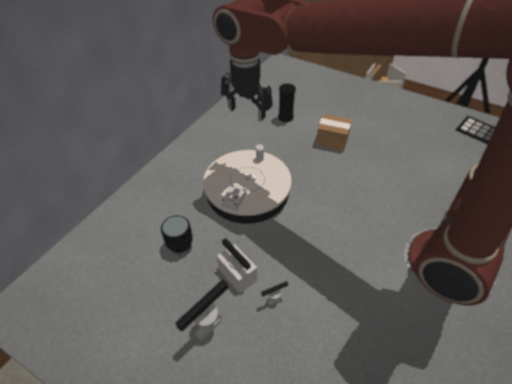

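View pics/wrist0.png

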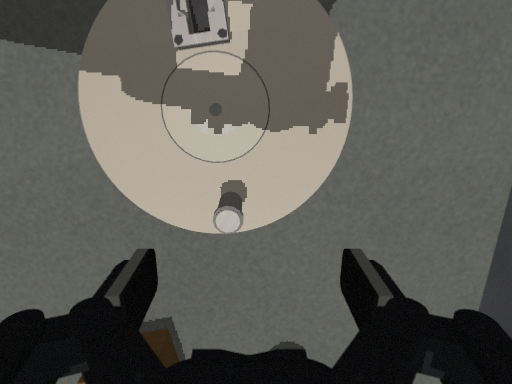

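```bash
cat >> h.py <<'E'
def K(ci):
    f=192/np.tan(np.radians(ci['vertical_fov']/2)); return np.array([[f,0,ci['cx']],[0,f,ci['cy']],[0,0,1.]]),np.array([ci['k1'],0,0,0,0.])
def unproj(ci,uv,z):
    k,d=K(ci); p=cv2.undistortPoints(np.array(uv,float).reshape(-1,1,2),k,d).reshape(-1,2)
    r=R.from_quat(ci['orientation']).apply(np.c_[p,np.ones(len(p))]); e=np.array(ci['eye'])
    return e+r*((z-e[2])/r[:,2])[:,None]
def proj(ci,X):
    k,d=K(ci); Rm=R.from_quat(ci['orientation']).inv(); e=np.array(ci['eye'])
    c=Rm.apply(np.array(X,float).reshape(-1,3)-e)
    return cv2.projectPoints(c,np.zeros(3),np.zeros(3),k,d)[0].reshape(-1,2)
def crop(fn,x0,y0,x1,y1,s,out):
    im=cv2.imread('pics/'+fn)[y0:y1,x0:x1]; cv2.imwrite('pics/'+out,cv2.resize(im,None,fx=s,fy=s,interpolation=cv2.INTER_CUBIC))
E
python3 - <<'E'
from h import *
crop('scene0.png',150,120,390,320,3.3,'c1.png')
crop('side0.png',150,80,370,350,2.2,'c2.png')
w=manip.camera_info('wrist')
print(unproj(w,[(215,109)],.06),unproj(w,[(228,220)],.11),unproj(w,[(199,20)],.082))
E
```

```text
[[0.59269256 0.0588712  0.06      ]] [[ 0.6064183  -0.03389754  0.11      ]] [[0.58409157 0.13113938 0.082     ]]
```

View pics/c1.png

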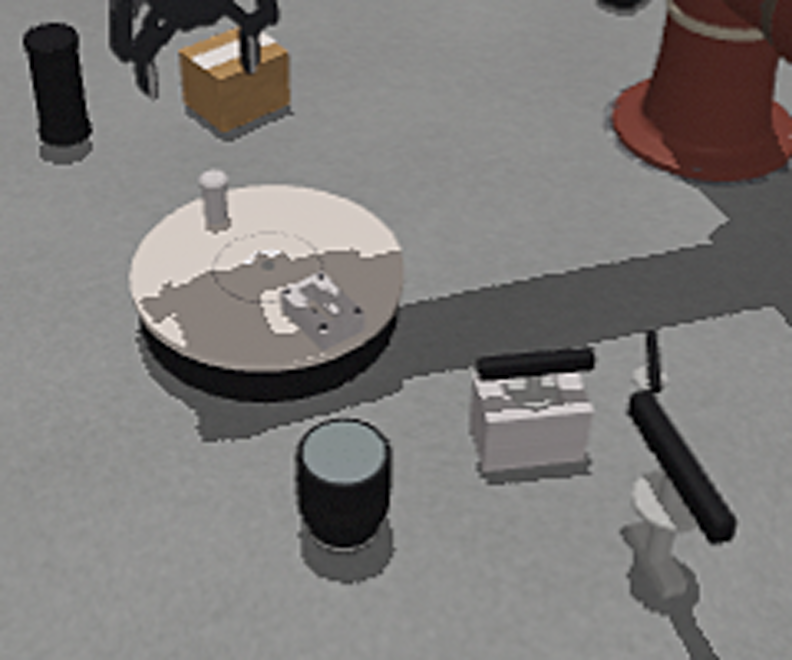

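View pics/c2.png

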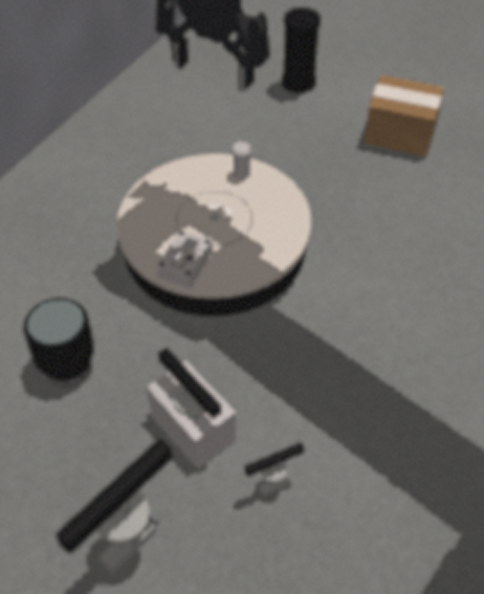

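Run:
```python
from h import *
s=manip.camera_info('scene');d=manip.camera_info('side')
a=unproj(s,[(294.8,230.9),(330,228.5)],.096);b=unproj(d,[(225,241),(247.7,265.5)],.096)
print(a,a.mean(0),np.linalg.norm(a[0]-a[1]));print(b,b.mean(0),np.linalg.norm(b[0]-b[1]))
print('post',unproj(s,[(214.5,174)],.11),unproj(d,[(260,147)],.11))
print('lens',unproj(s,[(254,255)],.088),unproj(d,[(176,225)],.088))
print('canis',unproj(s,[(165.5,130)],.13),unproj(d,[(287,87)],.13))
print('carton',unproj(s,[(221,137)],.075),unproj(d,[(335,123)],.075))
print('small handle',unproj(s,[(348,229)],.05),unproj(d,[(274,289)],.05))
print('big handle ends',unproj(s,[(343,242),(369,280)],.12),unproj(d,[(225,287),(181,325)],.12))
```

```text
[[0.50866356 0.29689425 0.096     ]
 [0.41729914 0.3340064  0.096     ]] [0.46298135 0.31545032 0.096     ] 0.09861424664761227
[[0.50562008 0.29754938 0.096     ]
 [0.42065423 0.328312   0.096     ]] [0.46313715 0.31293069 0.096     ] 0.09036334349327874
post [[ 0.60706434 -0.02876608  0.11      ]] [[ 0.60203867 -0.03380153  0.11      ]]
lens [[0.64504312 0.31569596 0.088     ]] [[0.64609298 0.31592691 0.088     ]]
canis [[ 0.66821782 -0.33360354  0.13      ]] [[ 0.6711481  -0.33506044  0.13      ]]
carton [[ 0.4739544  -0.28160781  0.075     ]] [[ 0.46785074 -0.30183654  0.075     ]]
small handle [[0.33857041 0.32455062 0.05      ]] [[0.34920212 0.32762327 0.05      ]]
big handle ends [[0.43462085 0.40809382 0.12      ]
 [0.45652327 0.53264978 0.12      ]] [[0.42617413 0.41182266 0.12      ]
 [0.45495197 0.52858693 0.12      ]]
```

>>> arm_command:
  targets:
    - [0, 0, 0, 5, -1, 0, 1]
    - [0, 0, 0, 5, -1, 0, 1]
    - [0, 0, 0, 3, -1, 0, 1]
    - [0, 0, 0, 0, 0, 0, 1]

```text
time: 0.65
tool_pos: [0.5943, 0.1318, 0.4043]
orientation: [0.706, 0.708, -0.0, -0.0]
wrist_force: [0.2, -0.7, 0.2]
grip_width: 0.998
```

Run:
```python
from h import *
s=manip.state();print(s['time'],s['tool_pos'],s['orientation'],s['qvel'].round(3));w=manip.camera_info('wrist');snap('wrist','w1.png')
import json;json.dump({k:np.array(v).tolist() for k,v in w.items()},open('w1.json','w'))
cv2.imwrite('pics/w1b.png',cv2.resize(cv2.imread('pics/w1.png'),(800,600),interpolation=cv2.INTER_CUBIC))
```

```text
0.65 [0.59426114 0.13184334 0.40431056] [ 7.05960945e-01  7.08250669e-01 -2.46435674e-04 -2.71050848e-04] [-0.043  0.007 -0.009 -0.019 -0.005 -0.011]
```

View pics/w1b.png

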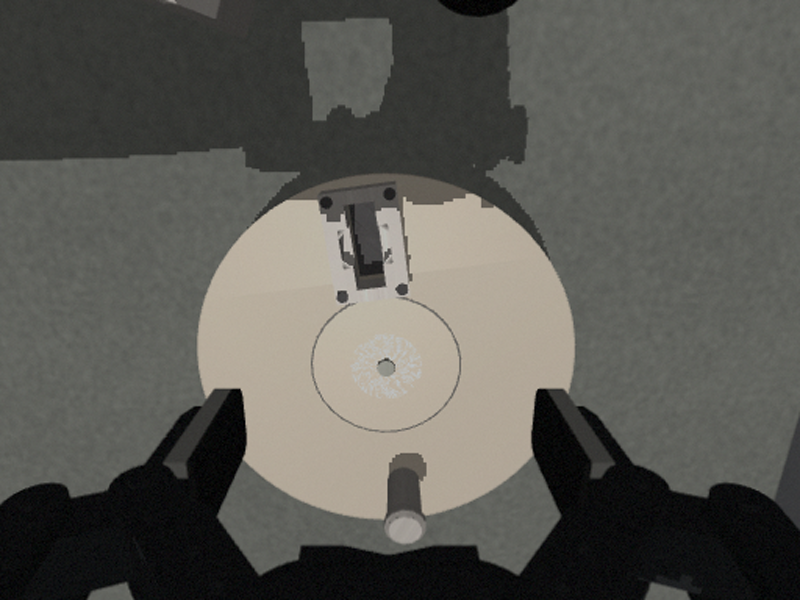

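```bash
python3 - <<'E'
from h import *
import json;w=json.load(open('w1.json'))
sc=512/800
h=unproj(w,np.array([(326,202),(389,194),(402,289),(342,297)])*sc,.082)
c=unproj(w,np.array([(386,368)])*sc,.06)[0];p=unproj(w,np.array([(405,529)])*sc,.11)[0]
m=h.mean(0);print(h,m,c,p)
ang=lambda v:np.degrees(np.arctan2(v[1],v[0]))
print('slot dir',ang(h[0]-h[3]),ang(h[1]-h[2]),ang(m-c),ang(c-p),ang(m-p))
for v in(m-c,p-c):print(np.linalg.norm(v[:2]))
print(proj(w,[(c[0]+.09*np.cos(a),c[1]+.09*np.sin(a),.082) for a in np.radians([97,98,99])])/sc)
E
python3 -c "
from h import *
crop('w1.png',180,100,300,210,6,'c3.png')"
```

```text
[[0.55823695 0.17411853 0.082     ]
 [0.59457978 0.17879313 0.082     ]
 [0.60272098 0.1217761  0.082     ]
 [0.56604619 0.11651276 0.082     ]] [0.58039598 0.14780013 0.082     ] [0.59298849 0.05795968 0.06      ] [ 0.60585355 -0.03343967  0.11      ]
slot dir 97.7201500608938 98.12607955765107 97.97889625617718 98.01212668214966 97.99565505820726
0.09071867681760701
0.09230033115117207
[[367.62550519 247.75884533]
 [365.00487058 248.08851327]
 [362.39238216 248.46295313]]
```

View pics/c3.png

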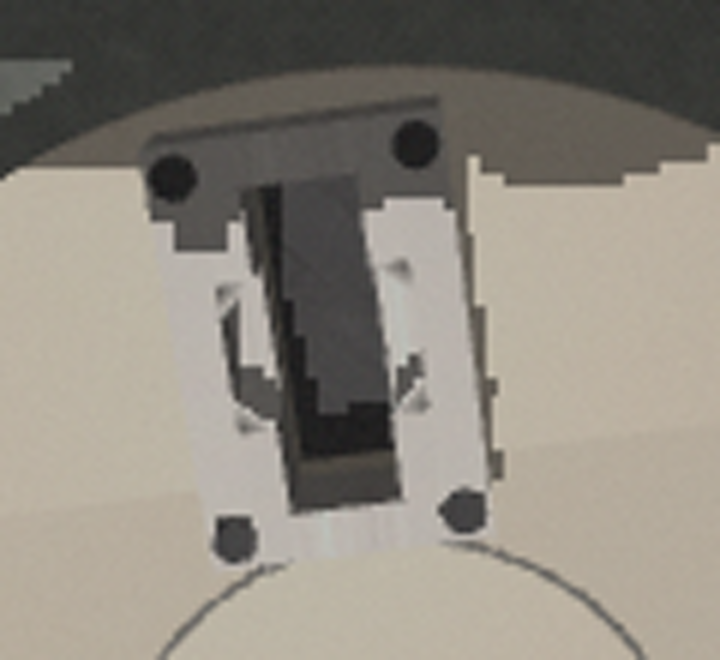

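>>> arm_command:
  targets:
    - [0, 0, 0, 4.5, -3.3, 0, 1]
    - [0, 0, 0, 4.5, -3.3, 0, 1]
    - [0, 0, 0, 4.5, -3.3, 0, 1]
    - [0, 0, 0, 4.5, -3.3, 0, 1]
    - [0, 0, -9.7, 0, 0, 0, 1]
    - [0, 0, -9.7, 0, 0, 0, 1]
    - [0, 0, -9.7, 0, 0, 0, 1]
    - [0, 0, -9.7, 0, 0, 0, 1]
    - [0, 0, -9.7, 0, 0, 0, 1]
    - [0, 0, -9.7, 0, 0, 0, 1]
    - [0, 0, -9.7, 0, 0, 0, 1]
    - [0, 0, 0, 0, 0, 0, 0.6]
    - [0, 0, 0, 0, 0, 0, 0.6]

```text
time: 2.33
tool_pos: [0.4634, 0.3095, 0.4046]
orientation: [0.193, 0.981, -0.0, -0.0]
wrist_force: [-0.3, 1.1, -0.4]
grip_width: 0.611
```

Run:
```python
from h import *
s=manip.state();print(s['time'],s['tool_pos'],s['orientation'],R.from_quat(s['orientation']).as_matrix()[:,1],s['joint_positions'].round(2));w=manip.camera_info('wrist');snap('wrist','w2.png')
import json;json.dump({k:np.array(v).tolist() for k,v in w.items()},open('w2.json','w'))
cv2.imwrite('pics/w2b.png',cv2.resize(cv2.imread('pics/w2.png'),(800,600),interpolation=cv2.INTER_CUBIC))
```

```text
2.325 [0.46339485 0.30946483 0.40458626] [ 1.93304292e-01  9.81138847e-01 -1.10932881e-04 -2.34555128e-05] [ 3.79316695e-01  9.25266877e-01 -2.26749221e-04] [ 0.46 -0.11  1.77 -0.    1.48 -0.73]
```

View pics/w2b.png

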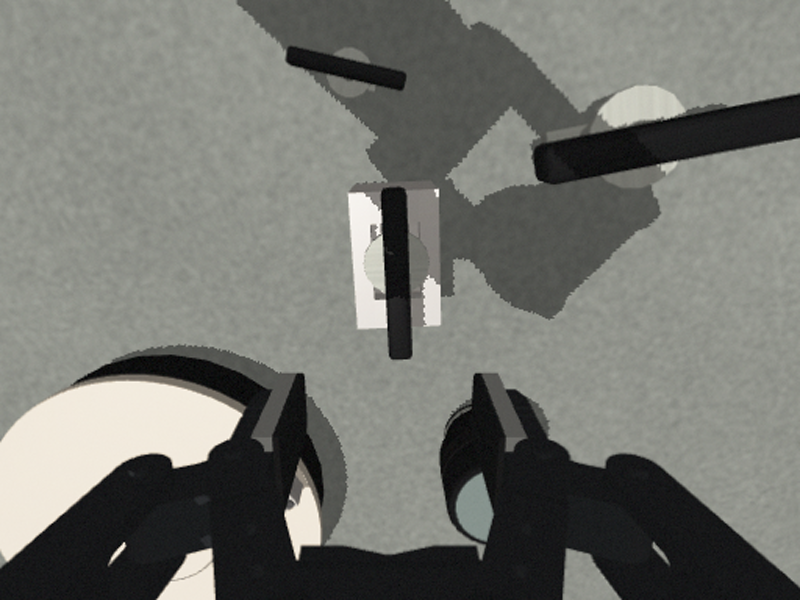

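Run:
```python
from h import *
crop('w2.png',210,105,300,240,4.4,'c4.png')
```

```text
(no output)
```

View pics/c4.png

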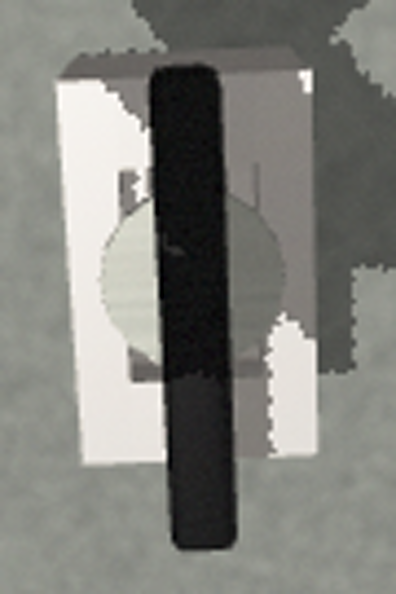

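Run:
```python
from h import *
import json;w=json.load(open('w2.json'))
f=lambda pts:np.array(pts)/4.4+[210,105]
for z in(.105,):
    b=unproj(w,f([(171,546),(237,546)]),z);t=unproj(w,f([(152,68),(218,68)]),z);t2=unproj(w,f([(152,68),(218,68)]),.087)
    print(b,t,t2)
    bm=b.mean(0)[:2]
    for tt in(t,t2):
        tm=tt.mean(0)[:2];d=tm-bm;L=np.linalg.norm(d);print('L',L,np.degrees(np.arctan2(d[1],d[0])),'mid',bm+d/L*.05,'width',np.linalg.norm(b[0]-b[1]))
print('collar',unproj(w,f([(193,278)]),.067))
co=unproj(w,f([(57,80),(314,70),(318,455),(82,465)]),.062);print('block',co.mean(0),co)
```

```text
[[0.50611761 0.29264982 0.105     ]
 [0.51133777 0.30539108 0.105     ]] [[0.41411573 0.32645734 0.105     ]
 [0.41880177 0.3378971  0.105     ]] [[0.41566887 0.32558288 0.087     ]
 [0.42067016 0.33779224 0.087     ]]
L 0.09804554396904516 160.23414295414346 mid [0.46167357 0.31592931] width 0.01376915789899782
L 0.09627005145780694 160.16407382495618 mid [0.46169428 0.31598684] width 0.01376915789899782
collar [[0.46356447 0.31542906 0.067     ]]
block [0.4642531  0.31522063 0.062     ] [[0.41234672 0.30422389 0.062     ]
 [0.43157291 0.35681556 0.062     ]
 [0.51597949 0.32630314 0.062     ]
 [0.49711326 0.27353994 0.062     ]]
```

>>> arm_command:
  targets:
    - [0, 0, -2.5, 0, 0, 0, 0.6]
    - [0, 0, 0, 0.3, 0.5, 3, 0.6]
    - [0, 0, 0, 0, 0, 4, 0.6]
    - [0, 0, 0, 0, 0, 4, 0.6]
    - [0, 0, 0, 0, 0, 3, 0.6]
    - [0, 0, 0, 0, 0, 1.7, 0.6]
    - [0, 0, 0, 0, 0, 0, 0.6]
    - [0, 0, 0, 0, 0, 0, 0.6]

```text
time: 3.38
tool_pos: [0.4625, 0.316, 0.2493]
orientation: [0.17, 0.985, 0.001, 0.001]
wrist_force: [0.1, 0.2, -0.0]
grip_width: 0.602
```

Run:
```python
from h import *
s=manip.state();print(s['time'],s['tool_pos'],R.from_quat(s['orientation']).as_matrix()[:,1]);snap('wrist','w3.png');snap('side','s3.png')
crop('side0.png',0,0,1,1,1,'x.png');crop('side0.png',0,0,1,1,1,'x.png');crop('s3.png',150,130,350,330,3,'c5.png')
```

```text
3.375 [0.4625116  0.31604834 0.24929981] [0.33569032 0.94197055 0.00186979]
```

View pics/w3.png

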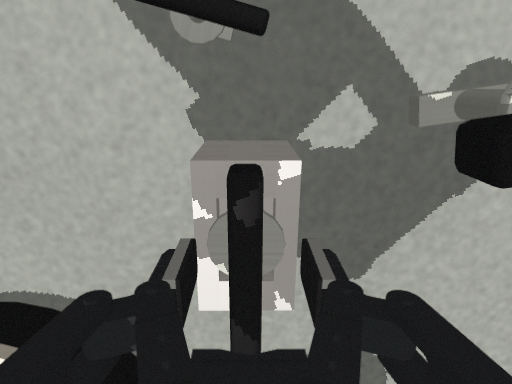

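View pics/c5.png

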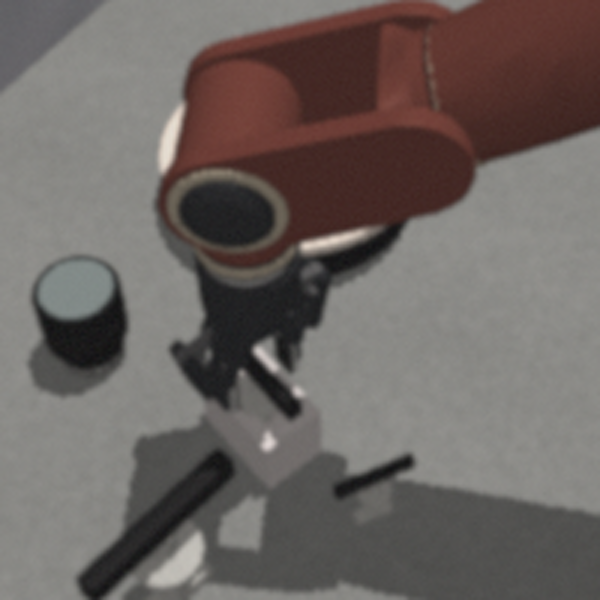

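>>> arm_command:
  targets:
    - [0, 0, 0, 0, 0, 0, 0]
    - [0, 0, 0, 0, 0, 0, 0]
    - [0, 0, 0, 0, 0, 0, 0]
    - [0, 0, 0, 0, 0, 0, 0]
    - [0, 0, 0, 0, 0, 0, 0]
  squeeze: 60

```text
time: 4.1
tool_pos: [0.462, 0.3158, 0.2483]
orientation: [0.17, 0.985, 0.0, 0.0]
wrist_force: [-1.6, -1.7, 5.5]
grip_width: 0.154
```

Run:
```python
from h import *
s=manip.state();print(s['time'],s['tool_pos'],s['wrist_force'],s['ft_torque'],s['grip_width']);snap('wrist','w4.png')
```

```text
4.1 [0.46202553 0.31579574 0.24830924] [-1.55057444 -1.72061947  5.52225154] [-0.07528713  0.18719527  0.02216655] 0.154454090819877
```

View pics/w4.png

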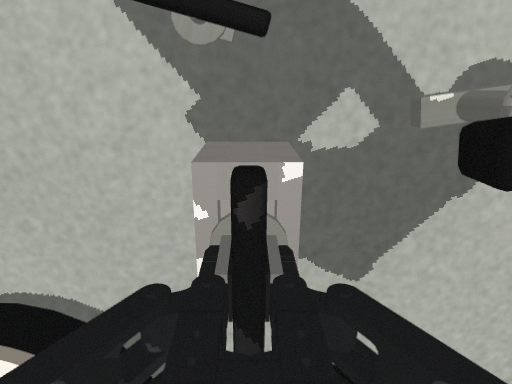

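>>> arm_command:
  targets:
    - [0, 0, 0, 0, 0, -1.5, 0]
    - [0, 0, 0, 0, 0, -2.5, 0]
    - [0, 0, 0, 0, 0, -3, 0]
    - [0, 0, 0, 0, 0, -4, 0]
    - [0, 0, 0, 0, 0, 0, 0]
    - [0, 0, 0, 0, 0, 0, 0]

```text
time: 4.9
tool_pos: [0.4614, 0.3155, 0.3561]
orientation: [0.17, 0.985, -0.001, -0.001]
wrist_force: [-0.6, -0.2, -3.4]
grip_width: 0.157
```

Run:
```python
from h import *
s=manip.state();print(s['time'],s['tool_pos'],s['wrist_force'],s['ft_torque'],s['grip_width'],R.from_quat(s['orientation']).as_matrix()[:,1]);snap('wrist','w5.png');snap('scene','s5.png')
crop('s5.png',220,80,400,280,3,'c6.png')
```

```text
4.9 [0.46135656 0.31549681 0.35612906] [-0.63415044 -0.18559378 -3.41847476] [ 0.01555425  0.04333529 -0.06482677] 0.15659298834530294 [ 0.33544113  0.94205979 -0.00161411]
```

View pics/w5.png

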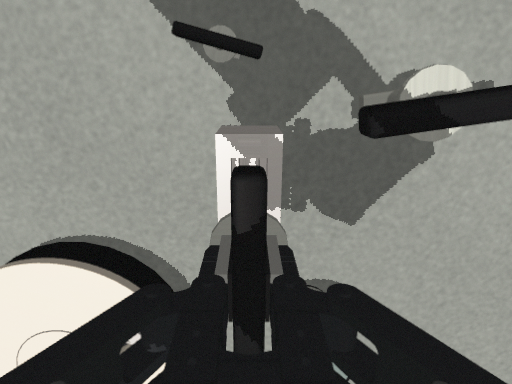

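View pics/c6.png

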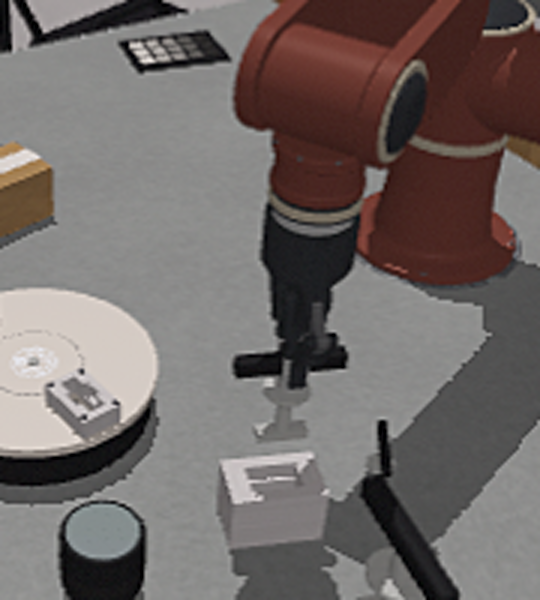

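```bash
python3 - <<'E'
from h import *
s=manip.state();w=manip.camera_info('wrist');M=R.from_quat(s['orientation']).as_matrix();p=s['tool_pos']
for dz in(.009,-.009):
    print(((unproj(w,[(248,166),(232,180),(266,180)],p[2]-.1523+dz)-p)@M))
E
python3 -c "
from h import *
crop('w5.png',210,150,290,260,5,'c7.png')"
```

```text
[[ 5.13149577e-02  1.35922198e-04  1.43457366e-01]
 [ 4.60932357e-02 -5.67872715e-03  1.43459755e-01]
 [ 4.61070910e-02  6.67279873e-03  1.43420911e-01]]
[[ 4.69582815e-02  1.10972357e-04  1.61444337e-01]
 [ 4.08933554e-02 -6.64262691e-03  1.61447112e-01]
 [ 4.09094481e-02  7.70342410e-03  1.61401996e-01]]
```

View pics/c7.png

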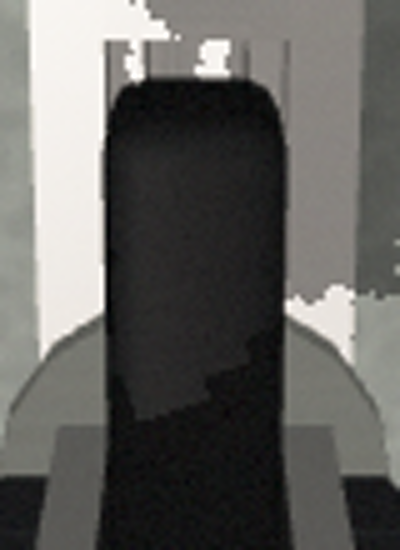

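>>> arm_command:
  targets:
    - [0, 0, 10.4, 0, 0, 0, 0]
    - [0, 0, 10.4, 0, 0, 0, 0]
    - [0, 0, 10.4, 0, 0, 0, 0]
    - [0, 0, 10.4, 0, 0, 0, 0]
    - [0, 0, 10.4, 0, 0, 0, 0]
    - [0, 0, 10.4, 0, 0, 0, 0]
    - [0, 0, 0, -4.5, 2.35, 0, 0]
    - [0, 0, 0, -4.5, 2.35, 0, 0]
    - [0, 0, 0, -4.5, 2.35, 0, 0]
    - [0, 0, 0, -4.5, 2.35, 0, 0]
    - [0, 0, 0, 0, 0, 0, 0]
    - [0, 0, 0, 0, 0, 0, 0]
    - [0, 0, 0, 0, 0, 0, 0]

```text
time: 6.62
tool_pos: [0.5792, 0.1515, 0.3568]
orientation: [0.656, 0.755, -0.001, -0.001]
wrist_force: [-0.1, 0.7, -2.3]
grip_width: 0.155
```

```bash
cat >> h.py <<'E'
def st():
    s=manip.state();M=R.from_quat(s['orientation']).as_matrix();p=s['tool_pos']
    print(round(s['time'],2),p.round(4),'yaw_x',np.degrees(np.arctan2(M[1,0],M[0,0])).round(2),'key',(p-.002*M[:,0]).round(4)[:2],'zaxis',M[:,2].round(4),'F',s['wrist_force'].round(1),'T',s['ft_torque'].round(2),s['grip_width'].round(3)); return s,M,p
E
python3 - <<'E'
from h import *
s,M,p=st()
k=p-.002*M[:,0]
d=(np.array([.5804,.1478,p[2]])-k);print('shift cm',(d@M)*100)
w=manip.camera_info('wrist');snap('wrist','w6.png');snap('scene','s6.png');snap('side','d6.png')
crop('s6.png',180,100,300,250,4,'c8.png');crop('d6.png',180,80,320,230,4,'c9.png')
E
```

```text
Traceback (most recent call last):
  File "h.py", line 20, in st
    print(round(s['time'],2),p.round(4),'yaw_x',np.degrees(np.arctan2(M[1,0],M[0,0])).round(2),'key',(p-.002*M[:,0]).round(4)[:2],'zaxis',M[:,2].round(4),'F',s['wrist_force'].round(1),'T',s['ft_torque'].round(2),s['grip_width'].round(3)); return s,M,p
                                                                                                                                                                                                                    ^^^^^^^^^^^^^^^^^^^^^
AttributeError: 'float' object has no attribute 'round'
```

```bash
sed -i "s/s\['grip_width'\].round(3)/round(s['grip_width'],3)/" h.py
python3 - <<'E'
from h import *
s,M,p=st()
k=p-.002*M[:,0]
d=(np.array([.5804,.1478,p[2]])-k);print('shift cm',(d@M)*100)
w=manip.camera_info('wrist');snap('wrist','w6.png');snap('scene','s6.png');snap('side','d6.png')
crop('s6.png',180,100,300,250,4,'c8.png');crop('d6.png',180,80,320,230,4,'c9.png')
E
```

```text
6.62 [0.5792 0.1515 0.3568] yaw_x 98.08 key [0.5795 0.1495] zaxis [-1.6e-03  1.0e-04 -1.0e+00] F [-0.1  0.7 -2.3] T [ 0.02 -0.02 -0.  ] 0.155
shift cm [-0.18321976  0.06232189 -0.00021072]
```

View pics/w6.png

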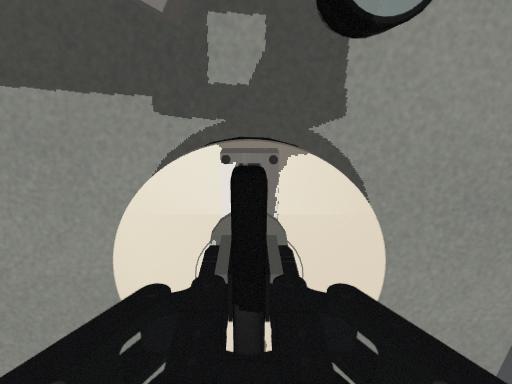

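View pics/c8.png

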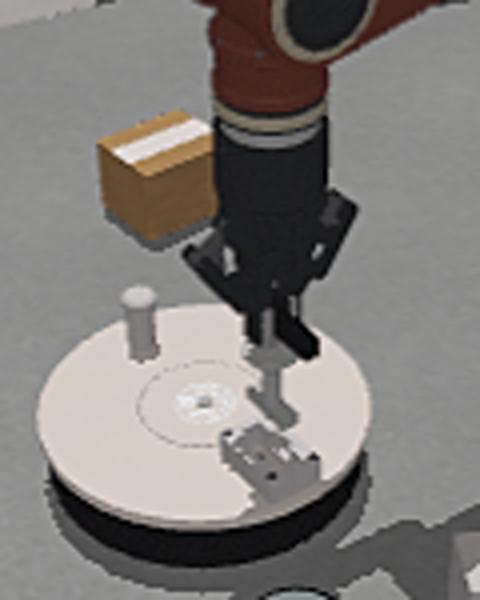

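View pics/c9.png

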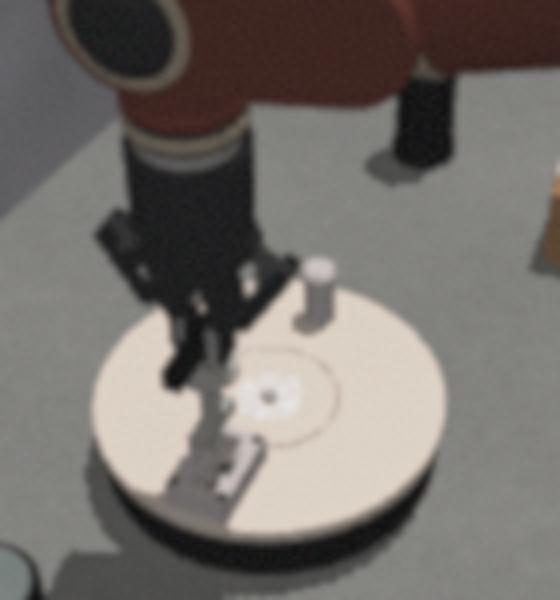

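Run:
```python
from h import *
w=manip.camera_info('wrist')
print(proj(w,[[0.55823695,0.17411853,0.082],[0.59457978,0.17879313,0.082]]))
im=cv2.imread('pics/w6.png');cv2.imwrite('pics/c10.png',cv2.resize(im[140:180,210:290],None,fx=8,fy=8,interpolation=cv2.INTER_CUBIC))
```

```text
[[225.22938332 158.86251544]
 [272.30064143 159.48965227]]
```

View pics/c10.png

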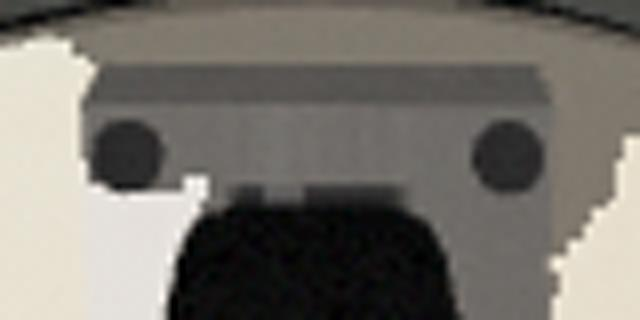

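>>> arm_command:
  targets:
    - [0, 0, 0, -0.18, 0.07, 0, 0]
    - [0, 0, 0, 0, 0, 1.5, 0]
    - [0, 0, 0, 0, 0, 1.0, 0]
    - [0, 0, 0, 0, 0, 0, 0]
    - [0, 0, 0, 0, 0, 0, 0]

```text
time: 7.4
tool_pos: [0.581, 0.1488, 0.3326]
orientation: [0.656, 0.755, -0.0, -0.0]
wrist_force: [0.2, 0.7, -3.0]
grip_width: 0.153
```

Run:
```python
from h import *
s,M,p=st()
k=p-.002*M[:,0]
d=(np.array([.5804,.1478,p[2]])-k);print('shift cm',(d@M)*100,'head z',p[2]-.2403)
snap('wrist','w7.png');snap('scene','s7.png');snap('side','d7.png')
crop('s7.png',190,140,290,240,6,'c8.png');crop('d7.png',190,130,290,230,6,'c9.png')
```

```text
7.4 [0.581  0.1488 0.3326] yaw_x 97.99 key [0.5812 0.1469] zaxis [-2.e-04 -0.e+00 -1.e+00] F [ 0.2  0.7 -3. ] T [0.02 0.02 0.06] 0.153
shift cm [ 1.05270880e-01 -7.05498218e-02  1.01042927e-05] head z 0.09227577020126687
```

View pics/c8.png

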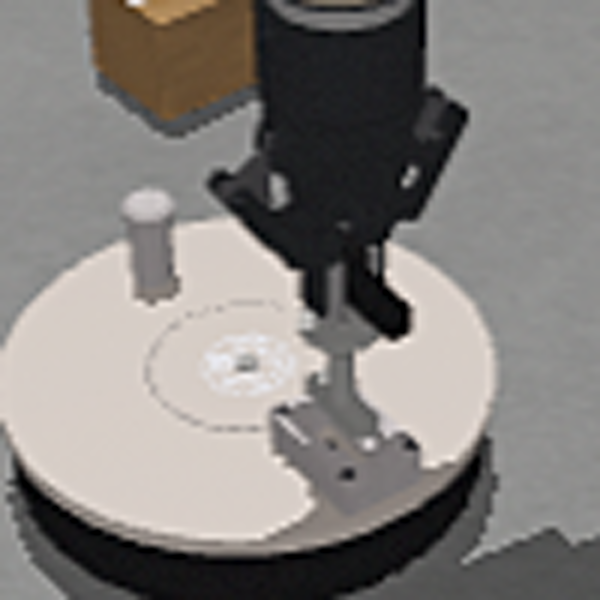

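View pics/c9.png

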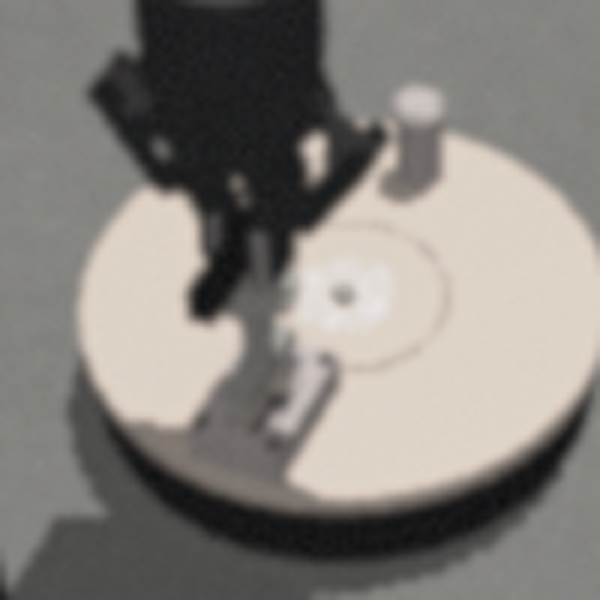

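>>> arm_command:
  targets:
    - [0, 0, 0, 0.08, -0.06, 0, 0]
    - [0, 0, 0, 0, 0, 0, 0]
    - [0, 0, 0, 0, 0, 0, 0]
    - [0, 0, 0, 0, 0, 0, 0]

```text
time: 8.05
tool_pos: [0.5802, 0.1496, 0.3327]
orientation: [0.656, 0.755, -0.0, -0.0]
wrist_force: [0.2, 0.4, -3.8]
grip_width: 0.155
```

Run:
```python
from h import *
s,M,p=st()
k=p-.002*M[:,0]
d=(np.array([.5804,.1478,p[2]])-k);print('shift cm',(d@M)*100,'head z',p[2]-.2403,s['qvel'].round(3))
w=manip.camera_info('wrist');snap('wrist','w8.png')
print(proj(w,[[0.55823695,0.17411853,0.082],[0.59457978,0.17879313,0.082]]))
im=cv2.imread('pics/w8.png');cv2.imwrite('pics/c10.png',cv2.resize(im[130:200,200:300],None,fx=8,fy=8,interpolation=cv2.INTER_CUBIC))
```

```text
8.05 [0.5802 0.1496 0.3327] yaw_x 98.0 key [0.5805 0.1476] zaxis [-0. -0. -1.] F [ 0.2  0.4 -3.8] T [-0.03  0.02  0.02] 0.155
shift cm [ 2.11496872e-02 -5.13041473e-03  9.96857826e-07] head z 0.09241430423585645 [-0.002 -0.     0.001 -0.001 -0.     0.   ]
[[221.85663899 163.71286236]
 [274.03165367 164.32479642]]
```

View pics/c10.png

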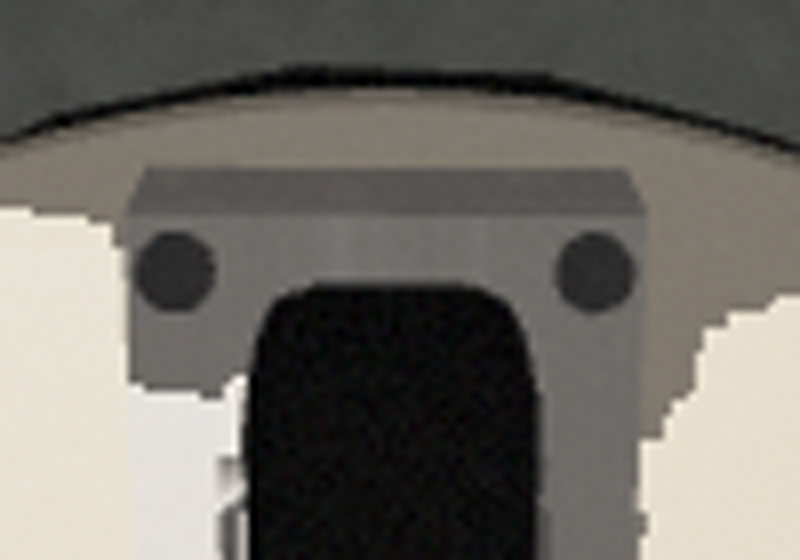

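>>> arm_command:
  targets:
    - [0, 0, 0, 0.02, -0.03, 0.6, 0]
    - [0, 0, 0, 0, 0, 0.7, 0]
    - [0, 0, 0, 0, 0, 0.7, 0]
    - [0, 0, 0, 0, 0, 0, 0]

```text
time: 8.6
tool_pos: [0.5795, 0.1497, 0.3113]
orientation: [0.656, 0.755, -0.001, -0.001]
wrist_force: [0.4, -0.0, -2.9]
grip_width: 0.152
```

>>> arm_command:
  targets:
    - [0, 0, 0, 0, 0, 0.6, 0]
    - [0, 0, 0, 0, 0, 0.6, 0]
    - [0, 0, 0, 0, 0, 0.5, 0]
    - [0, 0, 0, 0, 0, 0.3, 0]
    - [0, 0, 0, 0, 0, 0, 0]
    - [0, 0, 0, 0, 0, 0, 0]

```text
time: 9.35
tool_pos: [0.58, 0.1497, 0.2929]
orientation: [0.656, 0.755, 0.0, 0.0]
wrist_force: [0.6, -0.2, -2.6]
grip_width: 0.153
```

Run:
```python
from h import *
s,M,p=st();print('head z',p[2]-.2403)
snap('wrist','w9.png');snap('scene','s9.png');snap('side','d9.png')
crop('s9.png',190,140,290,240,6,'c11.png');crop('d9.png',190,130,290,230,6,'c12.png')
```

```text
9.35 [0.58   0.1497 0.2929] yaw_x 98.0 key [0.5803 0.1477] zaxis [ 4.e-04  1.e-04 -1.e+00] F [ 0.6 -0.2 -2.6] T [0.03 0.01 0.  ] 0.153
head z 0.05262806795136049
```

View pics/c11.png

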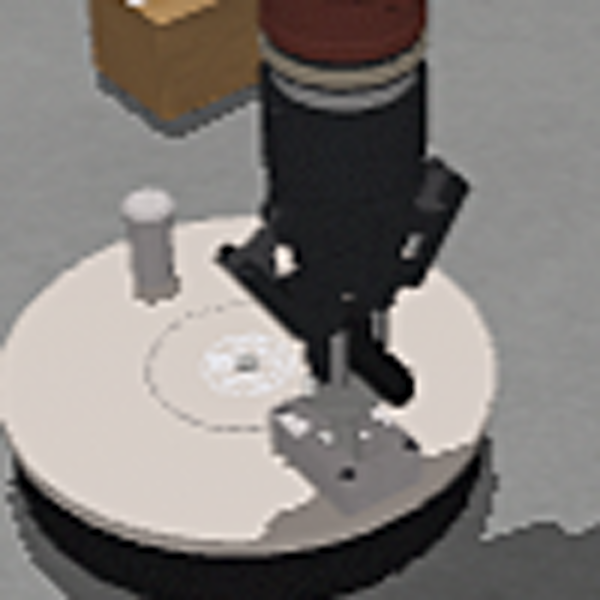

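View pics/w9.png

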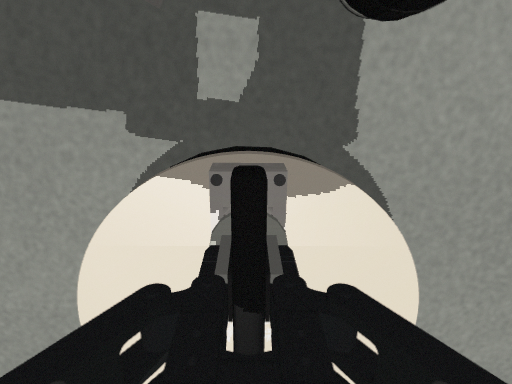

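>>> arm_command:
  targets:
    - [0, 0, 0, 0, 0, 0.35, 0]
    - [0, 0, 0, 0, 0, 0, 0]
    - [0, 0, 0, 0, 0, 0, 0]
    - [0, 0, 0, 0, 0, 0, 0.2]
    - [0, 0, 0, 0, 0, 0, 0.2]
    - [0, 0, 0, 0, 0, 0, 0.2]

```text
time: 10.25
tool_pos: [0.5801, 0.1498, 0.2898]
orientation: [0.656, 0.755, 0.0, 0.0]
wrist_force: [0.4, 0.4, 0.0]
grip_width: 0.201
```

Run:
```python
from h import *
s,M,p=st();print('head z',p[2]-.2403)
snap('wrist','w10.png');snap('side','d9.png')
crop('d9.png',190,130,290,230,6,'c12.png')
```

```text
10.25 [0.5801 0.1498 0.2898] yaw_x 98.0 key [0.5804 0.1478] zaxis [ 1.e-03  1.e-04 -1.e+00] F [0.4 0.4 0. ] T [ 0.01  0.   -0.  ] 0.201
head z 0.04948078607864326
```

View pics/w10.png

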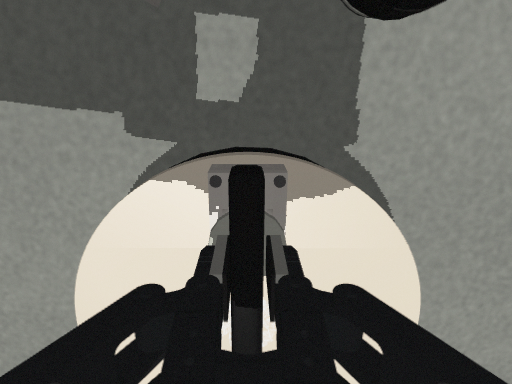

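View pics/c12.png

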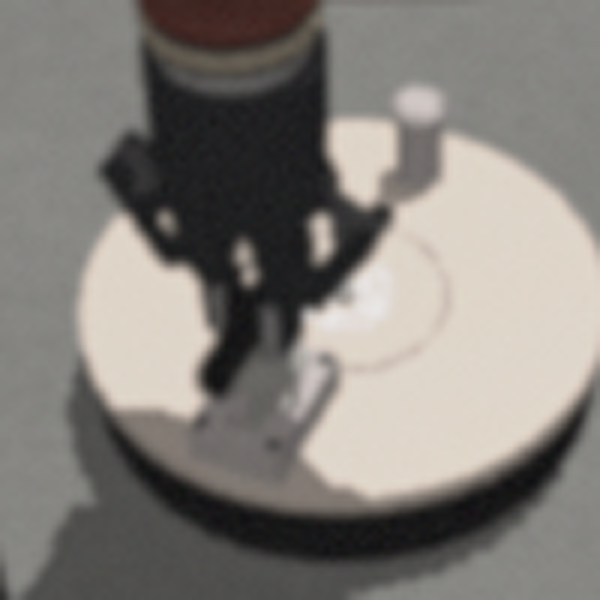

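>>> arm_command:
  targets:
    - [0, 0, -1.5, 0, -0.24, 0, 0.2]
    - [0, 0, -1.5, 0, -0.24, 0, 0.2]
    - [0, 0, -1.5, 0, -0.24, 0, 0.2]
    - [0, 0, -1.5, 0, -0.24, 0, 0.2]
    - [0, 0, -1.5, 0, -0.24, 0, 0.2]
    - [0, 0, -1.5, 0, -0.24, 0, 0.2]
    - [0, 0, -1.5, 0, -0.24, 0, 0.2]

```text
time: 11.22
tool_pos: [0.5635, 0.1461, 0.2894]
orientation: [0.584, 0.812, 0.0, 0.0]
wrist_force: [1.9, 0.9, 0.3]
grip_width: 0.2
```

```bash
cat >> h.py <<'E'
C=np.array([.593,.058])
def arc():
    s,M,p=st(); v=p[:2]-C; print('R',np.linalg.norm(v).round(4),'ang',np.degrees(np.arctan2(v[1],v[0])).round(2),'qv',s['qvel'].round(3))
E
python3 - <<'E'
from h import *
arc();snap('wrist','w11.png')
E
```

```text
11.22 [0.5635 0.1461 0.2894] yaw_x 108.6 key [0.5641 0.1442] zaxis [ 9.e-04  3.e-04 -1.e+00] F [1.9 0.9 0.3] T [ 0.25 -0.43 -0.02] 0.2
R 0.0929 ang 108.5 qv [-0.008 -0.044  0.045 -0.    -0.001 -0.213]
```

View pics/w11.png

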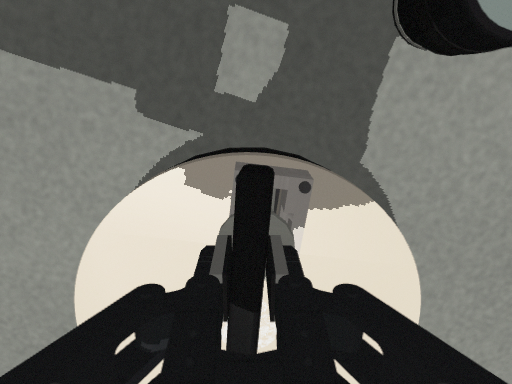

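Run:
```python
from h import *
w=manip.camera_info('wrist')
h=unproj(w,[(304.5,187)],.082)[0];v=h[:2]-C;print(h,np.degrees(np.arctan2(v[1],v[0])),np.linalg.norm(v),'start',np.degrees(np.arctan2(.1208,.0016)))
crop('w11.png',190,140,330,250,5.5,'c13.png')
snap('scene','s11.png');crop('s11.png',190,120,310,240,5,'c14.png')
```

```text
[0.58672925 0.17904893 0.082     ] 92.96546582331544 0.12121124715339415 start 89.24115987573146
```

View pics/c13.png

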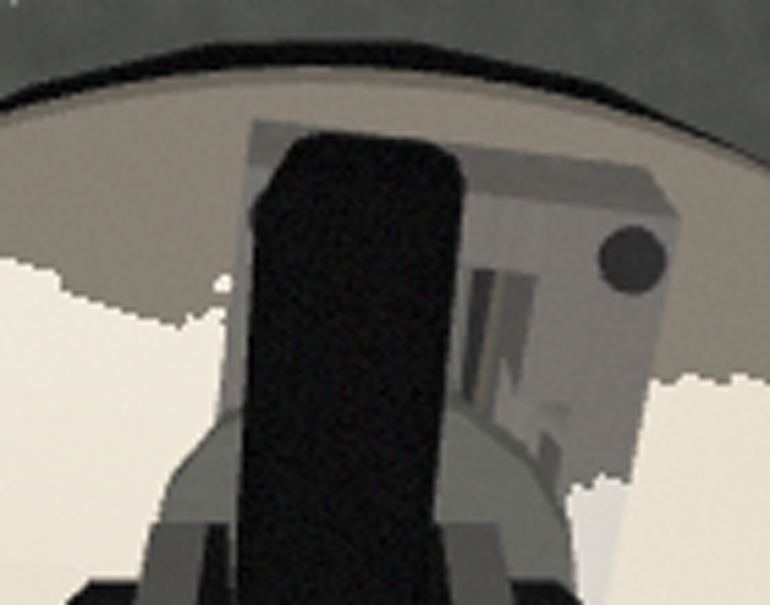

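View pics/c14.png

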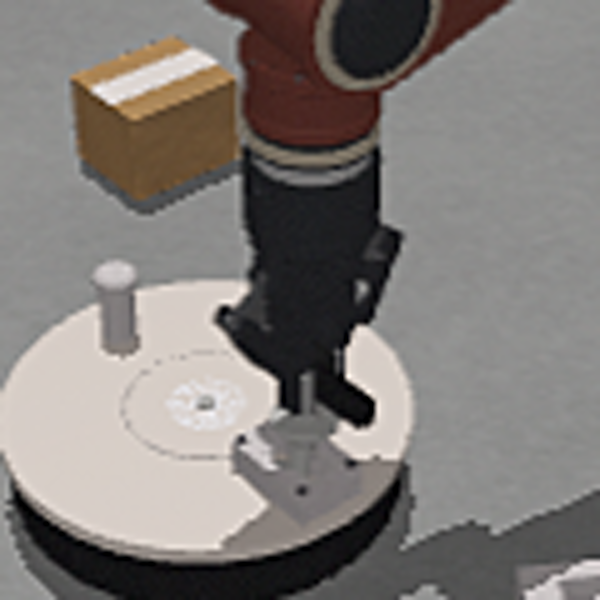

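>>> arm_command:
  targets:
    - [0, 0, 1.6, 0, 0.26, 0, 0.2]
    - [0, 0, 1.6, 0, 0.26, 0, 0.2]
    - [0, 0, 1.6, 0, 0.26, 0, 0.2]
    - [0, 0, 1.6, 0, 0.26, 0, 0.2]
    - [0, 0, 0, 0, 0, 0, 0.2]
    - [0, 0, 0, 0, 0, 0, 0.2]

```text
time: 12.08
tool_pos: [0.5735, 0.149, 0.2891]
orientation: [0.629, 0.778, -0.0, -0.0]
wrist_force: [0.0, 0.7, -1.3]
grip_width: 0.2
```

Run:
```python
from h import *
arc();snap('wrist','w12.png')
crop('w12.png',170,130,330,270,5,'c15.png')
```

```text
12.07 [0.5735 0.149  0.2891] yaw_x 102.1 key [0.5739 0.147 ] zaxis [-3.e-04 -1.e-04 -1.e+00] F [ 0.   0.7 -1.3] T [ 0.06 -0.08  0.02] 0.2
R 0.093 ang 102.12 qv [-0.001 -0.005  0.003 -0.001 -0.    -0.001]
```

View pics/c15.png

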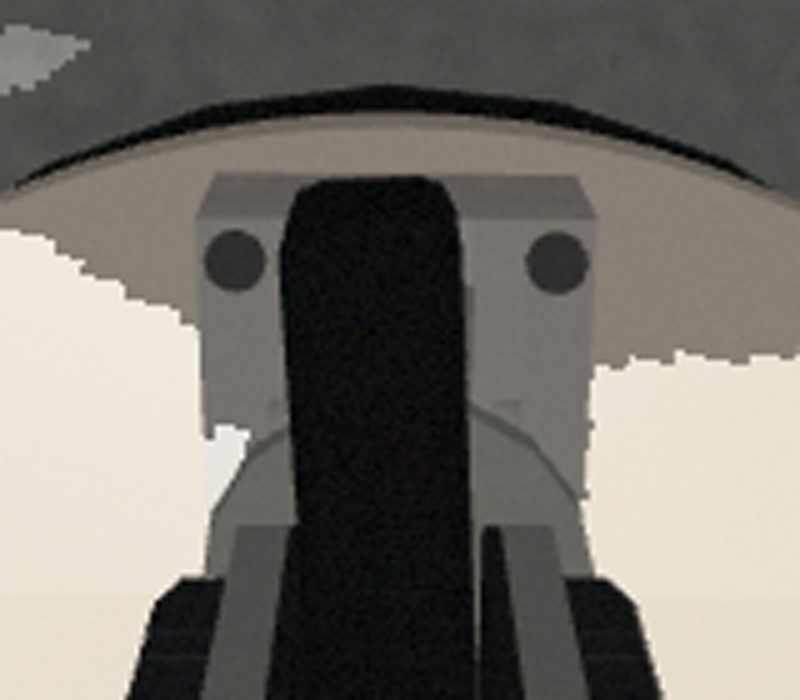

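>>> arm_command:
  targets:
    - [0, 0, 0, 0, 0, 0, 0.6]
    - [0, 0, 0, 0, 0, 0, 0.6]
    - [0, 0, 0, 0, 0, 0, 0.6]
    - [0, 0, 0, 0, 0, -2, 0.6]
    - [0, 0, 0, 0, 0, -4, 0.6]
    - [0, 0, 0, 0, 0, -4, 0.6]
    - [0, 0, 0, -4.7, 0, 0, 0.6]
    - [0, 0, 0, -4.7, 0, 0, 0.6]
    - [0, 0, 0, -4.7, 0, 0, 0.6]
    - [0, 0, 0, -4.7, 0, 0, 0.6]
    - [0, 0, 0, 0, 0, 0, 0.6]
    - [0, 0, 0, 0, 0, 0, 0.6]

```text
time: 13.62
tool_pos: [0.6129, -0.0346, 0.3903]
orientation: [0.629, 0.778, 0.0, 0.0]
wrist_force: [-0.8, -0.0, -0.2]
grip_width: 0.598
```

Run:
```python
from h import *
arc();w=manip.camera_info('wrist');snap('wrist','w13.png');snap('side','d13.png')
crop('d13.png',190,110,310,230,5,'c16.png')
```

```text
13.62 [ 0.6129 -0.0346  0.3903] yaw_x 102.09 key [ 0.6133 -0.0366] zaxis [ 1.1e-03  3.0e-04 -1.0e+00] F [-0.8 -0.  -0.2] T [-0.03  0.   -0.  ] 0.598
R 0.0948 ang -77.88 qv [ 0.022 -0.002  0.009 -0.001 -0.004 -0.003]
```

View pics/w13.png

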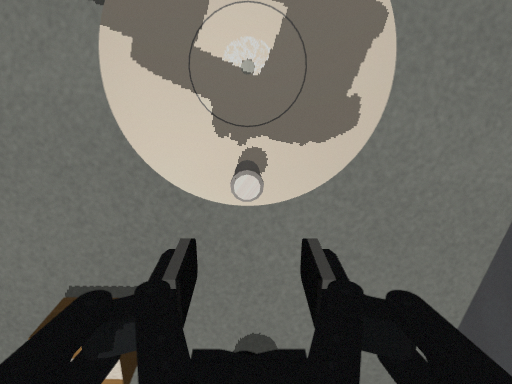

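View pics/c16.png

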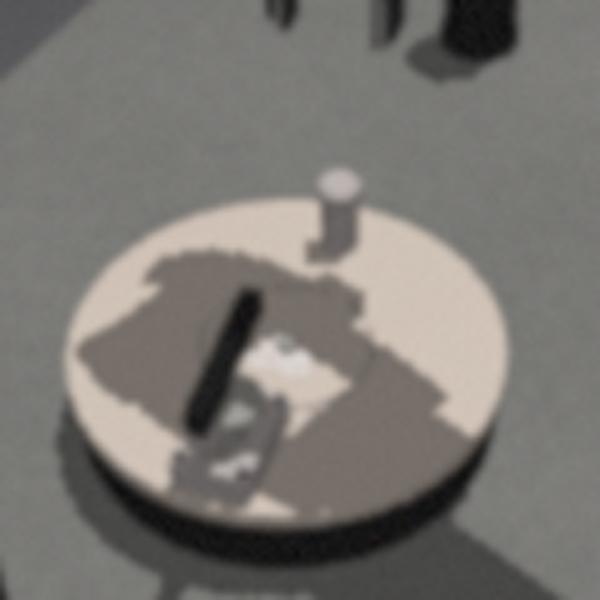

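Run:
```python
from h import *
w=manip.camera_info('wrist');s=manip.state();M=R.from_quat(s['orientation']).as_matrix()
p=unproj(w,[(247,187)],.11)[0];v=p[:2]-C;print(p,np.linalg.norm(v),np.degrees(np.arctan2(v[1],v[0])),((p-s['tool_pos'])@M)*100)
d=manip.camera_info('side')
print(proj(d,[[0.592,.058,.06]]))
```

```text
[ 0.61189289 -0.03286662  0.11      ] 0.0928099370260777 -78.25446819026124 [ 0.11049375 -0.08202466 27.98437007]
[[247.1375616  178.56238135]]
```

>>> arm_command:
  targets:
    - [0, 0, 0, 0, -0.05, 4, 0.6]
    - [0, 0, 0, 0, 0, 4, 0.6]
    - [0, 0, 0, 0, 0, 4, 0.6]
    - [0, 0, 0, 0, 0, 2.5, 0.6]
    - [0, 0, 0, 0, 0, 0, 0.36]
    - [0, 0, 0, 0, 0, 0, 0.36]
    - [0, 0, 0, 0, 0, 0, 0.36]

```text
time: 14.6
tool_pos: [0.6132, -0.0347, 0.2464]
orientation: [0.628, 0.778, 0.001, 0.002]
wrist_force: [-0.0, -0.5, -0.7]
grip_width: 0.357
```

Run:
```python
from h import *
arc();w=manip.camera_info('wrist');snap('wrist','w14.png')
```

```text
14.6 [ 0.6132 -0.0347  0.2464] yaw_x 102.13 key [ 0.6136 -0.0367] zaxis [ 3.5e-03 -6.0e-04 -1.0e+00] F [-0.  -0.5 -0.7] T [-0.01 -0.03 -0.01] 0.357
R 0.0949 ang -77.71 qv [-0.004  0.001  0.002 -0.    -0.004 -0.001]
```

View pics/w14.png

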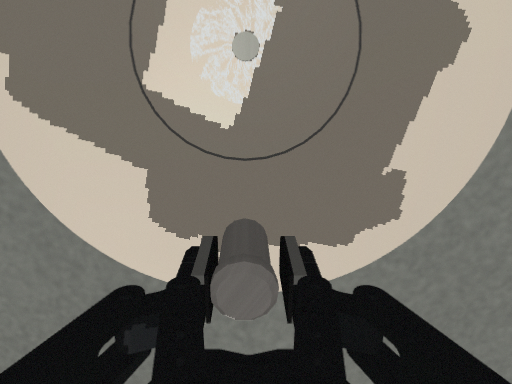

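>>> arm_command:
  targets:
    - [0, 0, -1.5, 0, 0.25, 0, 0.36]
    - [0, 0, -1.5, 0, 0.25, 0, 0.36]
    - [0, 0, -1.5, 0, 0.25, 0, 0.36]
    - [0, 0, -1.5, 0, 0.25, 0, 0.36]
    - [0, 0, -1.5, 0, 0.25, 0, 0.36]

```text
time: 15.28
tool_pos: [0.6246, -0.0317, 0.2441]
orientation: [0.576, 0.818, -0.0, -0.0]
wrist_force: [-2.5, -0.1, 1.6]
grip_width: 0.361
```

>>> arm_command:
  targets:
    - [0, 0, -1.5, 0, 0.25, 0, 0.36]
    - [0, 0, -1.5, 0, 0.25, 0, 0.36]
    - [0, 0, -1.5, 0, 0.25, 0, 0.36]

```text
time: 15.65
tool_pos: [0.6316, -0.0289, 0.2442]
orientation: [0.543, 0.84, -0.0, -0.0]
wrist_force: [-2.6, -1.5, 1.5]
grip_width: 0.359
```

Run:
```python
from h import *
arc();w=manip.camera_info('wrist');snap('wrist','w15.png');snap('side','d15.png')
crop('d15.png',190,110,310,230,5,'c16.png')
```

```text
15.65 [ 0.6316 -0.0289  0.2442] yaw_x 114.2 key [ 0.6324 -0.0308] zaxis [-1.e-04  0.e+00 -1.e+00] F [-2.6 -1.5  1.5] T [-0.12  0.35 -0.  ] 0.359
R 0.0951 ang -66.06 qv [ 0.016  0.041 -0.046  0.002  0.004 -0.191]
```

View pics/w15.png

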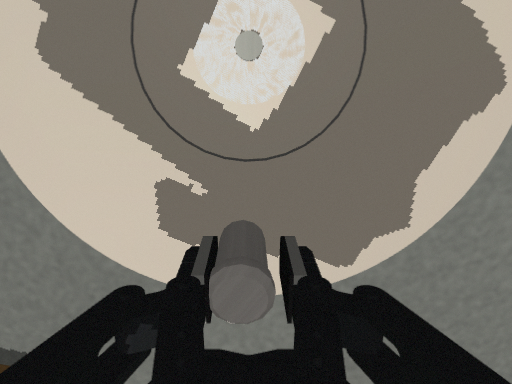

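View pics/c16.png

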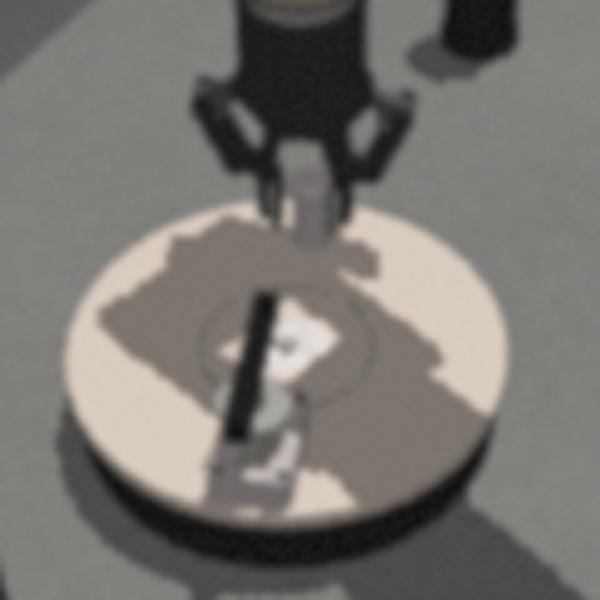

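>>> arm_command:
  targets:
    - [0, 0, -1.5, 0, 0.25, 0, 0.36]
    - [0, 0, -1.5, 0, 0.25, 0, 0.36]
    - [0, 0, -1.5, 0, 0.25, 0, 0.36]

```text
time: 16.12
tool_pos: [0.6383, -0.0256, 0.2441]
orientation: [0.51, 0.86, 0.0, -0.0]
wrist_force: [-3.4, 0.4, 1.4]
grip_width: 0.36
```

>>> arm_command:
  targets:
    - [0, 0, -1.5, 0, 0.25, 0, 0.36]
    - [0, 0, -1.5, 0, 0.25, 0, 0.36]
    - [0, 0, -1.5, 0, 0.25, 0, 0.36]

```text
time: 16.5
tool_pos: [0.6448, -0.0218, 0.2441]
orientation: [0.476, 0.88, -0.0, -0.0]
wrist_force: [-3.3, 0.1, 1.3]
grip_width: 0.36
```

>>> arm_command:
  targets:
    - [0, 0, -1.5, 0, 0.25, 0, 0.36]
    - [0, 0, -1.5, 0, 0.25, 0, 0.36]
    - [0, 0, -1.5, 0, 0.25, 0, 0.36]

```text
time: 16.88
tool_pos: [0.6509, -0.0176, 0.244]
orientation: [0.441, 0.898, -0.0, -0.0]
wrist_force: [-2.1, 0.1, -0.1]
grip_width: 0.359
```

>>> arm_command:
  targets:
    - [0, 0, -1.5, 0, 0.25, 0, 0.36]
    - [0, 0, -1.5, 0, 0.25, 0, 0.36]
    - [0, 0, -1.5, 0, 0.25, 0, 0.36]

```text
time: 17.25
tool_pos: [0.6568, -0.0129, 0.244]
orientation: [0.405, 0.914, -0.0, -0.0]
wrist_force: [-2.3, 0.5, -0.2]
grip_width: 0.362
```

Run:
```python
from h import *
arc();snap('side','d16.png')
crop('d16.png',190,110,310,230,5,'c16.png')
```

```text
17.25 [ 0.6568 -0.0129  0.244 ] yaw_x 132.2 key [ 0.6581 -0.0144] zaxis [-3.e-04 -1.e-04 -1.e+00] F [-2.3  0.5 -0.2] T [-0.05  0.39 -0.02] 0.362
R 0.0954 ang -48.03 qv [ 0.023  0.031 -0.04  -0.001  0.005 -0.186]
```

View pics/c16.png

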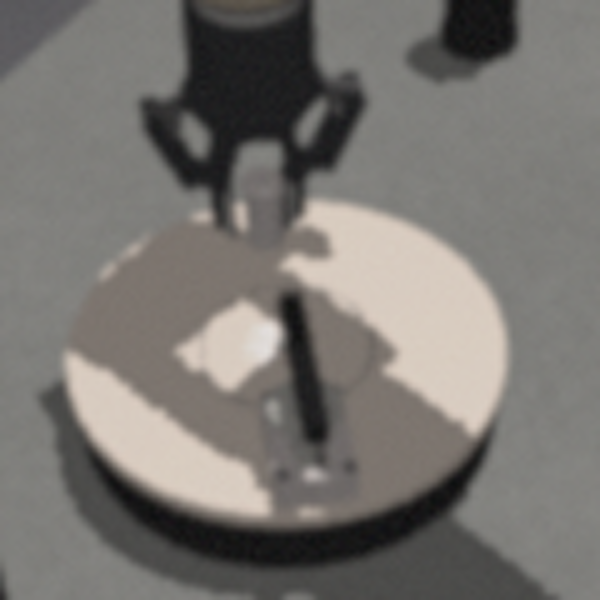

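>>> arm_command:
  targets:
    - [0, 0, -1.5, 0, 0.25, 0, 0.36]
    - [0, 0, -1.5, 0, 0.25, 0, 0.36]
    - [0, 0, -1.5, 0, 0.25, 0, 0.36]

```text
time: 17.68
tool_pos: [0.6622, -0.0078, 0.2441]
orientation: [0.369, 0.929, -0.0, -0.0]
wrist_force: [-3.7, -0.6, 0.3]
grip_width: 0.361
```

Run:
```python
from h import *
arc();snap('wrist','w17.png');snap('scene','s17.png')
crop('s17.png',190,120,290,240,5,'c17.png')
```

```text
17.68 [ 0.6622 -0.0078  0.2441] yaw_x 136.7 key [ 0.6637 -0.0091] zaxis [-2.e-04 -0.e+00 -1.e+00] F [-3.7 -0.6  0.3] T [-0.16  0.41 -0.08] 0.361
R 0.0955 ang -43.53 qv [ 0.024  0.032 -0.036 -0.     0.006 -0.185]
```

View pics/c17.png

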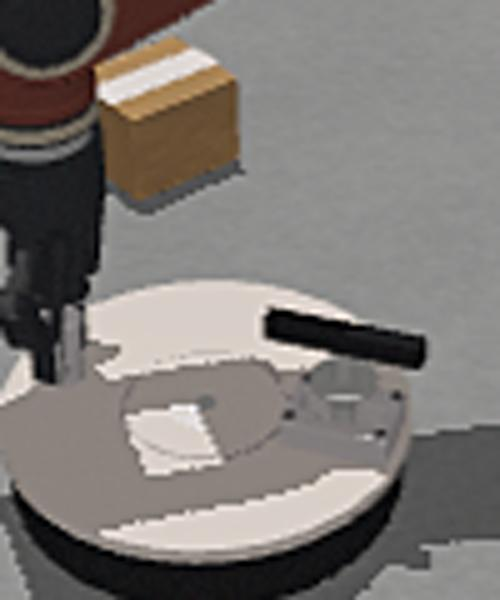

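View pics/w17.png

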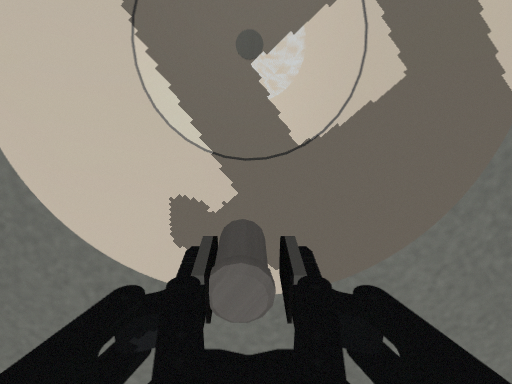

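>>> arm_command:
  targets:
    - [0, 0, -1.5, 0, 0.25, 0, 0.36]
    - [0, 0, -1.5, 0, 0.25, 0, 0.36]
    - [0, 0, -1.5, 0, 0.25, 0, 0.36]

```text
time: 18.15
tool_pos: [0.6675, -0.0021, 0.2444]
orientation: [0.332, 0.943, 0.0, 0.001]
wrist_force: [-1.1, 0.4, 0.5]
grip_width: 0.364
```

>>> arm_command:
  targets:
    - [0, 0, -1.5, 0, 0.25, 0, 0.36]
    - [0, 0, -1.5, 0, 0.25, 0, 0.36]
    - [0, 0, -1.5, 0, 0.25, 0, 0.36]

```text
time: 18.52
tool_pos: [0.672, 0.0038, 0.2445]
orientation: [0.295, 0.956, 0.0, 0.0]
wrist_force: [-1.2, -1.1, 0.2]
grip_width: 0.359
```

>>> arm_command:
  targets:
    - [0, 0, -1.5, 0, 0.25, 0, 0.36]
    - [0, 0, -1.5, 0, 0.25, 0, 0.36]
    - [0, 0, -1.5, 0, 0.25, 0, 0.36]

```text
time: 18.9
tool_pos: [0.6744, 0.0078, 0.2441]
orientation: [0.257, 0.966, -0.004, -0.003]
wrist_force: [-15.9, -14.1, 8.9]
grip_width: 0.359
```

Run:
```python
from h import *
arc();snap('wrist','w18.png');snap('scene','s18.png')
crop('s18.png',190,120,290,240,5,'c17.png')
```

```text
18.9 [0.6744 0.0078 0.2441] yaw_x 150.21 key [0.6761 0.0068] zaxis [-0.0088 -0.007  -0.9999] F [-15.9 -14.1   8.9] T [-2.24  2.43 -0.11] 0.359
R 0.0956 ang -31.66 qv [ 0.016  0.018 -0.02  -0.029  0.035 -0.18 ]
```

View pics/c17.png

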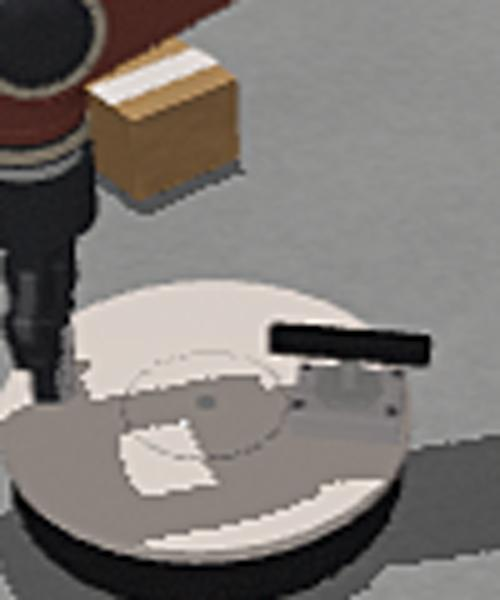

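View pics/w18.png

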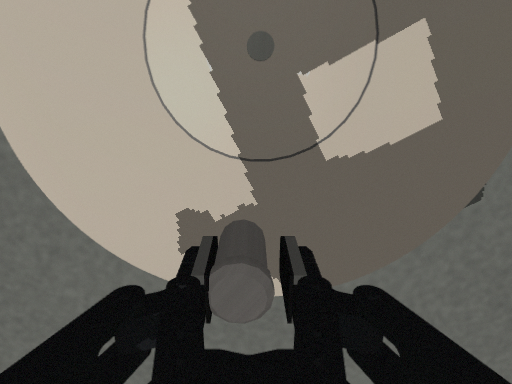

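>>> arm_command:
  targets:
    - [0, 0, 0, 0, -0.4, 0, 0.36]
    - [0, 0, 0, 0, -0.2, 0, 0.6]
    - [0, 0, 0, 0, 0, 0, 0.6]
    - [0, 0, 0, 0, 0, 0, 0.6]
    - [0, 0, 0, 0, 0, -3, 0.6]
    - [0, 0, 0, 0, 0, -5, 0.6]
    - [0, 0, 0, 0, 0, -5, 0.6]

```text
time: 19.88
tool_pos: [0.6727, 0.0051, 0.3752]
orientation: [0.258, 0.966, 0.0, -0.0]
wrist_force: [-0.6, 0.1, 0.6]
grip_width: 0.599
```

Run:
```python
from h import *
arc();print(manip.state()['joint_positions'].round(2));snap('side','d19.png');snap('scene','s19.png')
crop('s19.png',190,120,290,240,5,'c17.png');crop('d19.png',190,110,310,230,5,'c18.png')
```

```text
19.88 [0.6727 0.0051 0.3752] yaw_x 150.13 key [0.6745 0.0041] zaxis [-5.e-04  3.e-04 -1.e+00] F [-0.6  0.1  0.6] T [ 0.02 -0.01 -0.01] 0.599
R 0.0956 ang -33.55 qv [-0.    -0.31  -0.348 -0.     0.64  -0.001]
[-0.1   0.18  1.52  0.    1.44 -1.15]
```

View pics/c17.png

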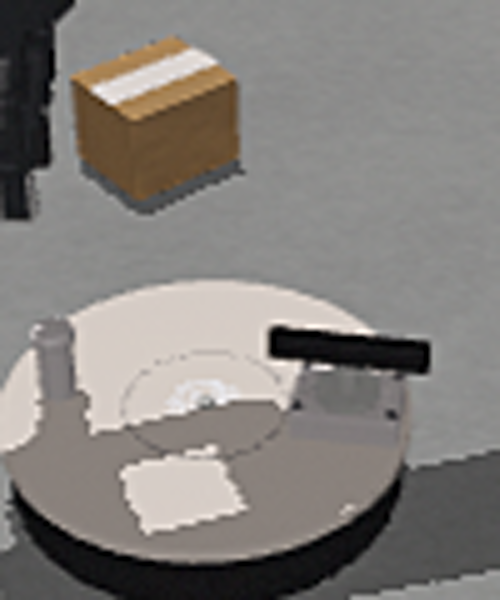

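View pics/c18.png

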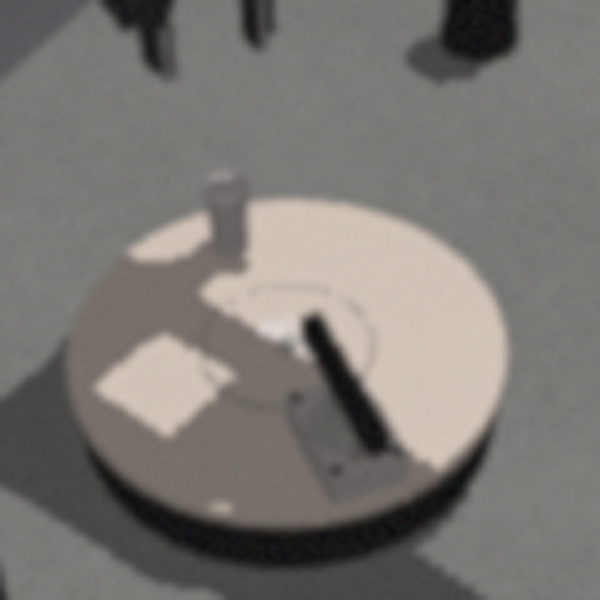

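>>> arm_command:
  targets:
    - [0, 0, 0, 4.6, 0, 0, 0.6]
    - [0, 0, 0, 4.6, 0, 0, 0.6]
    - [0, 0, 0, 4.6, 0, 0, 0.6]
    - [0, 0, 0, 4.6, 0, 0, 0.6]
    - [0, 0, 0, 0, 0, 0, 0.6]
    - [0, 0, 0, 0, 0, 0, 0.6]

```text
time: 20.72
tool_pos: [0.5135, 0.0966, 0.3742]
orientation: [0.258, 0.966, 0.0, 0.0]
wrist_force: [0.1, -0.3, -0.3]
grip_width: 0.598
```

Run:
```python
from h import *
arc();w=manip.camera_info('wrist');snap('wrist','w20.png')
import json;json.dump({k:np.array(v).tolist() for k,v in w.items()},open('w20.json','w'))
crop('w20.png',190,90,310,260,3.5,'c19.png')
```

```text
20.73 [0.5135 0.0966 0.3742] yaw_x 150.13 key [0.5152 0.0956] zaxis [ 8.e-04 -1.e-04 -1.e+00] F [ 0.1 -0.3 -0.3] T [0.   0.03 0.03] 0.598
R 0.0884 ang 154.1 qv [-0.014  0.018 -0.022  0.001  0.003  0.002]
```

View pics/c19.png

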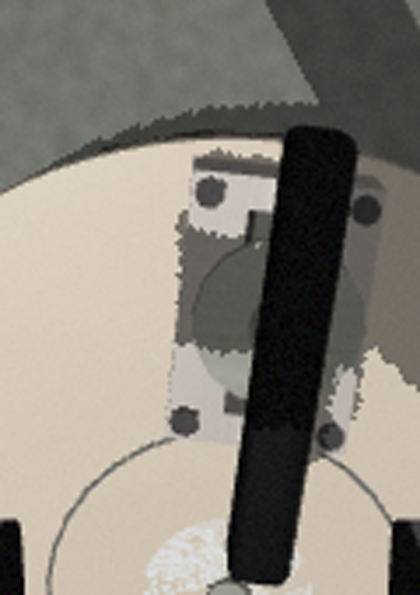

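Run:
```python
from h import *
import json;w=json.load(open('w20.json'))
f=lambda p:np.array(p,float)/3.5+[190,90]
h=unproj(w,f([(210,192),(367,210),(330,437),(184,420)]),.082);m=h.mean(0)
ang=lambda v:np.degrees(np.arctan2(v[1],v[0]))
print('sock',m,ang(m[:2]-C),ang(h[0]-h[3]),ang(h[1]-h[2]))
b=unproj(w,f([(228,578),(291,582)]),.125).mean(0);t=unproj(w,f([(287,127),(356,132)]),.107).mean(0)
b2=unproj(w,f([(228,578),(291,582)]),.145).mean(0);t2=unproj(w,f([(287,127),(356,132)]),.127).mean(0)
print('bar',(b+t)/2,ang(t-b),np.linalg.norm((t-b)[:2]),'if undropped',(b2+t2)/2,np.linalg.norm((t2-b2)[:2]))
print('collar',unproj(w,f([(279,318)]),.087))
s=manip.state();M=R.from_quat(s['orientation']).as_matrix();
k=np.radians(ang(t-b));x=np.array([np.cos(k),np.sin(k),0]);y=np.array([np.sin(k),-np.cos(k),0]);d=(m-s['tool_pos']);d2=((b+t)/2-s['tool_pos']);print('shift in key-aligned axes cm: socket',d@x*100,d@y*100,'bar',d2@x*100,d2@y*100)
```

```text
sock [0.5201384  0.11228937 0.082     ] 143.31010482554527 143.751263846774 143.4771962157513
bar [0.52045727 0.11408423 0.116     ] 142.78209900871997 0.09620904953352168 if undropped [0.51370473 0.11612254 0.136     ] 0.08717390258526998
collar [[0.51938536 0.11415133 0.087     ]]
shift in key-aligned axes cm: socket 0.46879673305824315 1.6498250001993078 bar 0.5519653795147771 1.812042849634294
```

>>> arm_command:
  targets:
    - [0, 0, 6.9, 0, 0, 0, 0.6]
    - [0, 0, 0, 0.5, 1.73, 0, 0.6]
    - [0, 0, 0, 0, 0, 4, 0.6]
    - [0, 0, 0, 0, 0, 3.5, 0.6]
    - [0, 0, 0, 0, 0, 2.5, 0.6]
    - [0, 0, 0, 0, 0, 0.6, 0.6]
    - [0, 0, 0, 0, 0, 0, 0.6]
    - [0, 0, 0, 0, 0, 0, 0.6]

```text
time: 21.78
tool_pos: [0.5205, 0.1135, 0.2698]
orientation: [0.315, 0.949, 0.001, 0.001]
wrist_force: [1.3, 0.1, 0.6]
grip_width: 0.601
```

Run:
```python
from h import *
arc();w=manip.camera_info('wrist');snap('wrist','w21.png')
```

```text
21.77 [0.5205 0.1135 0.2698] yaw_x 143.23 key [0.5221 0.1123] zaxis [ 2.7e-03  2.0e-04 -1.0e+00] F [1.3 0.1 0.6] T [-0.02 -0.09  0.01] 0.601
R 0.0913 ang 142.55 qv [-0.001 -0.008  0.003 -0.001  0.     0.003]
```

View pics/w21.png

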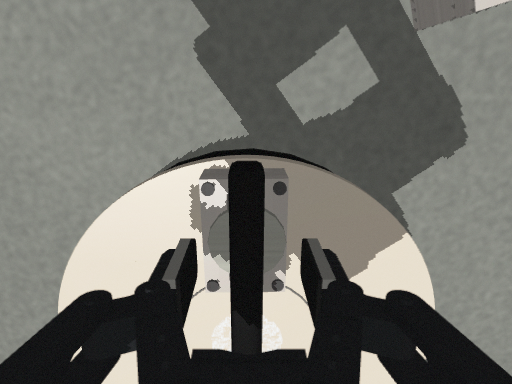

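>>> arm_command:
  targets:
    - [0, 0, 0, 0, 0, 0.1, 0.1]
    - [0, 0, 0, 0, 0, 0, 0.1]
    - [0, 0, 0, 0, 0, 0, 0.1]
    - [0, 0, 0, 0, 0, 0, 0.1]
    - [0, 0, 5, 0, 0, 0, 0.1]
    - [0, 0, 5, 0, 0, 0, 0.1]
    - [0, 0, 5, 0, 0, 0, 0.1]
  squeeze: 40

```text
time: 22.7
tool_pos: [0.5199, 0.1135, 0.2677]
orientation: [0.438, 0.899, 0.0, 0.0]
wrist_force: [-0.4, 1.1, 1.9]
grip_width: 0.156
```

Run:
```python
from h import *
arc()
```

```text
22.7 [0.5199 0.1135 0.2677] yaw_x 128.04 key [0.5211 0.1119] zaxis [ 1.e-03  3.e-04 -1.e+00] F [-0.4  1.1  1.9] T [0.06 0.04 0.08] 0.156
R 0.0918 ang 142.83 qv [-0.     0.001  0.    -0.001 -0.001  0.694]
```

>>> arm_command:
  targets:
    - [0, 0, 6, 0, 0, 0, 0.1]
    - [0, 0, 6, 0, 0, 0, 0.1]
    - [0, 0, 6, 0, 0, 0, 0.1]
    - [0, 0, 6, 0, 0, 0, 0.1]
    - [0, 0, 6, 0, 0, 0, 0.1]
    - [0, 0, 0, 0, 0, 0, 0.1]

```text
time: 23.45
tool_pos: [0.5201, 0.1134, 0.2677]
orientation: [0.654, 0.756, 0.001, 0.001]
wrist_force: [2.3, 0.5, 2.1]
grip_width: 0.16
```

Run:
```python
from h import *
arc();snap('wrist','w22.png')
```

```text
23.45 [0.5201 0.1134 0.2677] yaw_x 98.27 key [0.5204 0.1114] zaxis [ 2.e-03  4.e-04 -1.e+00] F [2.3 0.5 2.1] T [ 0.03 -0.31  0.  ] 0.16
R 0.0916 ang 142.77 qv [-0.002 -0.    -0.001  0.002  0.001 -0.027]
```

View pics/w22.png

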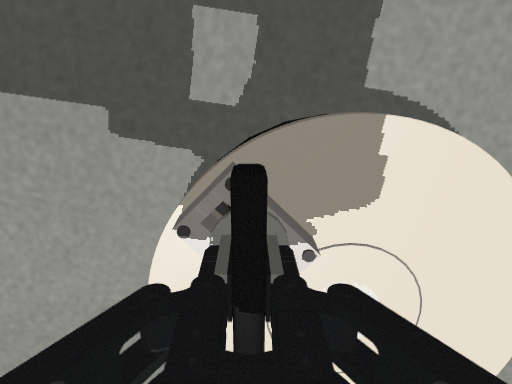

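Turned 45° relative to the socket, smoothly. Next 35°, then small steps to the stop.

>>> arm_command:
  targets:
    - [0, 0, 7, 0, 0, 0, 0.1]
    - [0, 0, 7, 0, 0, 0, 0.1]
    - [0, 0, 7, 0, 0, 0, 0.1]
    - [0, 0, 7, 0, 0, 0, 0.1]
    - [0, 0, 7, 0, 0, 0, 0.1]
    - [0, 0, 0, 0, 0, 0, 0.1]

```text
time: 24.25
tool_pos: [0.5201, 0.1134, 0.2678]
orientation: [0.851, 0.525, 0.001, 0.0]
wrist_force: [4.4, 1.0, 0.8]
grip_width: 0.158
```

>>> arm_command:
  targets:
    - [0, 0, 3, 0, 0, 0, 0.1]
    - [0, 0, 3, 0, 0, 0, 0.1]
    - [0, 0, 3, 0, 0, 0, 0.1]
    - [0, 0, 0, 0, 0, 0, 0.1]

```text
time: 24.75
tool_pos: [0.5201, 0.1134, 0.2678]
orientation: [0.89, 0.457, 0.001, 0.0]
wrist_force: [3.8, 0.2, 1.0]
grip_width: 0.158
```

Run:
```python
from h import *
arc();snap('wrist','w23.png')
```

```text
24.75 [0.5201 0.1134 0.2678] yaw_x 54.36 key [0.519  0.1117] zaxis [ 2.3e-03  2.0e-04 -1.0e+00] F [3.8 0.2 1. ] T [ 0.01 -0.84  0.05] 0.158
R 0.0915 ang 142.77 qv [-0.001 -0.    -0.001 -0.003  0.    -0.003]
```

View pics/w23.png

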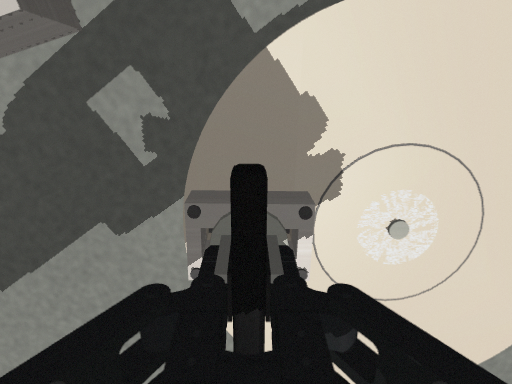

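>>> arm_command:
  targets:
    - [0, 0, 2, 0, 0, 0, 0.1]
    - [0, 0, 2, 0, 0, 0, 0.1]
    - [0, 0, 0, 0, 0, 0, 0.1]

```text
time: 25.18
tool_pos: [0.5201, 0.1134, 0.2678]
orientation: [0.906, 0.424, 0.001, 0.0]
wrist_force: [4.1, 0.0, 1.2]
grip_width: 0.158
```

Run:
```python
from h import *
arc()
```

```text
25.18 [0.5201 0.1134 0.2678] yaw_x 50.16 key [0.5188 0.1118] zaxis [ 1.9e-03  2.0e-04 -1.0e+00] F [4.1 0.  1.2] T [ 0.11 -1.    0.1 ] 0.158
R 0.0916 ang 142.79 qv [-0.001 -0.001 -0.001 -0.001  0.    -0.006]
```

>>> arm_command:
  targets:
    - [0, 0, 2, 0, 0, 0, 0.1]
    - [0, 0, 2, 0, 0, 0, 0.1]
    - [0, 0, 0, 0, 0, 0, 0.1]

```text
time: 25.55
tool_pos: [0.52, 0.1134, 0.2678]
orientation: [0.92, 0.392, 0.001, 0.0]
wrist_force: [5.1, 0.4, 2.3]
grip_width: 0.158
```

Run:
```python
from h import *
arc();snap('wrist','w24.png');crop('w24.png',150,130,350,290,4,'c20.png')
```

```text
25.55 [0.52   0.1134 0.2678] yaw_x 46.17 key [0.5186 0.112 ] zaxis [ 1.8e-03  2.0e-04 -1.0e+00] F [5.1 0.4 2.3] T [ 0.05 -0.97  0.08] 0.158
R 0.0916 ang 142.79 qv [ 0.     0.001 -0.001  0.001 -0.    -0.006]
```

View pics/c20.png

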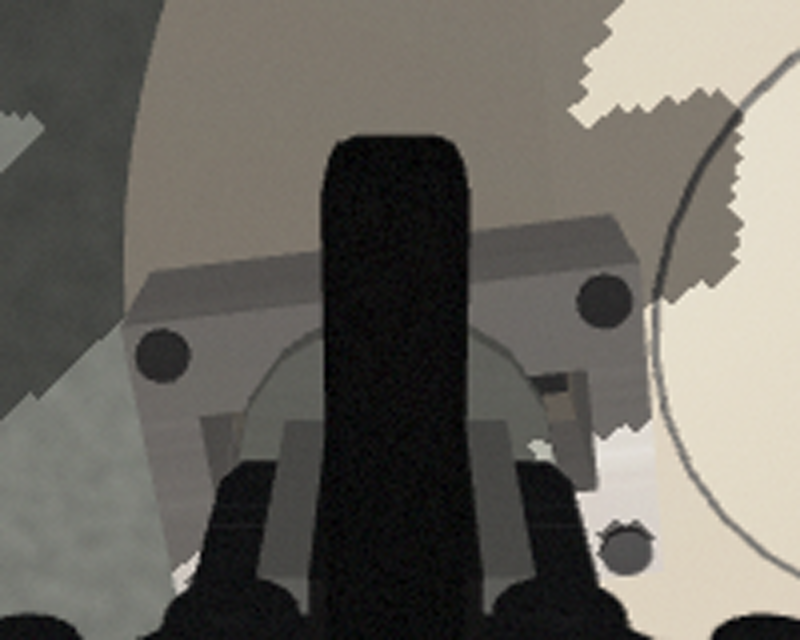

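>>> arm_command:
  targets:
    - [0, 0, 0, 0, 0, 0, 0.3]
    - [0, 0, 0, 0, 0, 0, 0.6]
    - [0, 0, 0, 0, 0, 0, 0.6]
    - [0, 0, 0, 0, 0, -2, 0.6]
    - [0, 0, 0, 0, 0, -4, 0.6]
    - [0, 0, 0, 0, 0, -5, 0.6]
    - [0, 0, 0, 0, 0, -4, 0.6]
    - [0, 0, 0, 0, 0, 0, 0.6]

```text
time: 26.6
tool_pos: [0.5203, 0.1134, 0.4239]
orientation: [0.92, 0.392, 0.005, 0.002]
wrist_force: [0.2, 0.4, 0.0]
grip_width: 0.597
```

Run:
```python
from h import *
arc();w=manip.camera_info('wrist');snap('wrist','w25.png')
import json;json.dump({k:np.array(v).tolist() for k,v in w.items()},open('w25.json','w'))
crop('w25.png',140,90,340,260,4,'c21.png');snap('scene','s25.png')
```

```text
26.6 [0.5203 0.1134 0.4239] yaw_x 46.2 key [0.5189 0.112 ] zaxis [ 1.020e-02  8.000e-04 -9.999e-01] F [0.2 0.4 0. ] T [-0.02  0.    0.04] 0.597
R 0.0914 ang 142.67 qv [-0.001  0.037  0.075  0.    -0.018  0.   ]
```

View pics/c21.png

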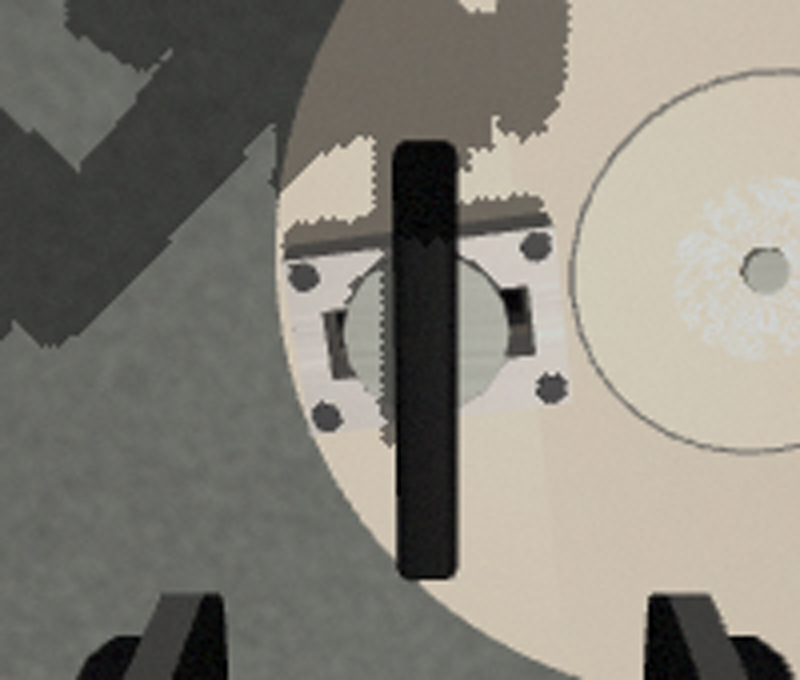

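View pics/s25.png

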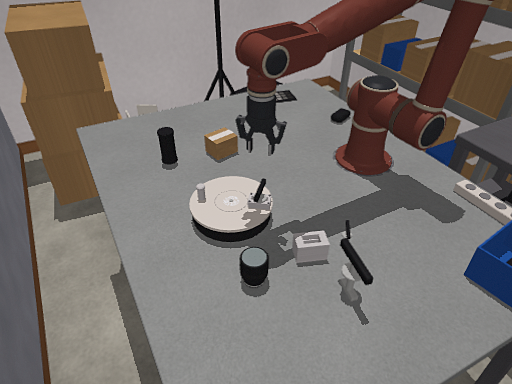

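Run:
```python
from h import *
import json;w=json.load(open('w25.json'))
f=lambda p:np.array(p,float)/4+[140,90]
h=unproj(w,f([(303,278),(537,246),(552,388),(327,417)]),.082)
b=unproj(w,f([(397,577),(457,577)]),.125).mean(0);t=unproj(w,f([(393,143),(456,143)]),.107).mean(0)
a=lambda v:np.degrees(np.arctan2(v[1],v[0]))
print(h.mean(0),(b+t)/2,unproj(w,f([(426,333)]),.087),np.linalg.norm(b-t),a(t-b),a(h[0]-h[1]),a(h[3]-h[2]))
print(manip.hand_in())
```

```text
[0.52033049 0.11166848 0.082     ] [0.52077306 0.11350989 0.116     ] [[0.52066961 0.11331278 0.087     ]] 0.09815525764510533 46.43594615804411 144.03517375535526 143.80352288699274
the job is handed in; nothing more can be done
None
```

I finished the job and handed it in at about 27 s. The turntable should be locked, but the hand-in gave no verdict, so this rests on my own checks.

- **Insertion:** I took the key from its block and stood it lengthwise in the socket until it rested on the base.
- **Turning the platter:** I first pushed the platter with the key itself. That only tilted the key in the slot, so I stood it upright again and turned the platter counter-clockwise by the grip post instead. The key dropped home about 45° from the start; the platter then locked, with the force on the post jumping to about 21 N.
- **Locking:** I gripped the handle, turned it clockwise, let go and raised the gripper clear.

The last pictures showed:
- **Key position:** the collar lies on the socket, with key and socket centres 1.7 to 1.9 mm apart (limit 5 mm; calibration is good to about 2 mm).
- **Handle angle:** the handle is turned about 97.5° from the slot, or 82.5° across it as judged (the limit is 70°). I felt no clear rise in torque at the stop, so I can't confirm from touch that the key is hard against it.
- **Surroundings:** carton, canister and lens look unmoved in the scene picture; I didn't measure them again. The wrist force was near zero after I let go.

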